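Line up the tool-rest arm of a bowl lathe with a drift and drop in its bolt

ROBOT

A 6-joint arm with a two-finger parallel gripper is mounted at the origin on the work surface. World frame = base frame: x ahead of the robot, y to its left, z up, the work surface at z = 0. Lengths are in mm, angles in degrees, forces in N, time in s.
With the tool pointing down it reaches from about 350 to 850 mm from the base axis. Payload 8.1 kg.
Tool frame: the origin (TCP) lies at the very end of the fingers, on their centre line; the grasp point (between the pads) lies 19 mm behind it (bot.pinch_z is the distance from the TCP to the grasp point, in mm); z points along the fingers, y is the direction in which the jaws open and shut (so a half turn about z gives the same grasp; the last joint's range is limited). The gripper opens to 93 mm and grips with 3 to 60 N. Pads are 15 mm wide; open, the fingers measure 128 mm over their backs; the gripper's body (75 mm by 188 mm) begins 65 mm behind the grasp point.
Start: joints at [-70.669, 7.471, 85.268, -0, 87.261, -4.893], TCP at [246.209, -547.162, 218.635] pointing down, gripper open.
Joint ranges: [-169.43, 169.43], [-51.17, 129.36], [1.28, 143.12], [-76.62, 256.62], [0, 156.53], [-152.29, 152.29]. Speed limits (degrees/s): [136.94, 136.94, 159.86, 180, 180, 180].

INTERFACE

Orientations are given as a 3x3 rotation matrix whose columns are the frame's x, y, z axes.
In Python, from bench import bot gives the robot as it stands.
- The arm moves only by the tool servo_tool, never from a script. Its argument "rows" is a list of rows, each an object with "slide": the shift along the tool's x, y, z in mm, a list of three; "delta_rot": the turn, a rotation vector about the tool's x, y, z in rad, a list of three. In form: [{"slide": [x, y, z], "delta_rot": [wx, wy, wz]}, ...]. A call has 1 to 20 rows; each row shifts and turns the commanded pose from where the row before left it, along the tool's axes as they then stand; what a row does not reach is not made up. A row lasts 1/12 s, in which the tool goes at most 41.7 mm and 7.16 degrees, less where a joint would pass 70% of its speed; a pose out of reach is approached as far as the arm can. A call with a gripper value outside its range is refused whole. "claw" is the closure, from -1 (fully open) to 1 (shut), so that 0 is half open, set as the call begins (left out, the last holds). The fingers move at their own pace and stop on an object; "squeeze" is the grip in N (left out, the last holds). Time passes only in rows, so rows that do not move let the fingers close. It gives the time, the measured TCP pose, the force and the opening at its end, in the units of the state.
- bot.observe(): the state, without advancing time (a new reading comes with each control period).
- bot.read_camera(name): name is "scene" or "top" or "wrist"; returns a dict with "color" (400x640x3 uint8, red, green, blue), "range_z" (400x640 float32, mm along the optical axis (not along the pixel's ray), 0 where there is no reading), "fx", "fy", "cx", "cy" (pixels), "dist" ([k1, k2, p1, p2, k3] as OpenCV has them; the pictures are not rectified), "cam_to_world" (4x4, takes a point from camera to world coordinates); the wrist camera has in their place "mount" (4x4, takes a point from camera to tool coordinates, whose origin is the TCP and whose axes are the flange's). Camera axes: x right, y up, looking along -z (the intrinsics and any distortion apply to the point x, -y, -z); pixel columns grow to the right and rows downward; lengths in mm; the calibration is good to about 2 mm. A picture is of the moment at which its call begins: read the wrist's pose just before it.
- bot.sign_off(): hands the job in, once; it reports no verdict.
Trained networks look in the newest picture that a camera, given by its name, has taken for a name from the list of things; names that differ only in an ending like _2 or _b are one class to them, and where a whole thing is asked for, a point or a joint stands for the part that bears it (a point fixed in the world has none). Each returns a list of dicts, best first, with "p" (0 to 1); they miss things now and then, are a little off and sometimes report something else, mostly with a low value. They report only what shows in the picture. A call takes as long as a camera call. They do not tell look-alikes from the thing itself.
- bot.silhouettes(camera, thing): "mask" (400x640 bool, what is visible of it) and "extent" ([left, top, width, height] in pixels, round what is visible of it).
- bot.place_of(camera, thing): "location" ([column, row] in pixels: a listed point, or the origin of a listed thing).
The state is a dict: "clock": time; "joints": joint angles; "joint_velocities": joint speeds; "joint_efforts": joint torques, N m; "eef_pos": TCP position; "orientation": TCP orientation; "force": force on the tool from outside, world axes, zero at the start; "wrist_torque": the same for the moment, N m; "finger_gap": opening from 0.0 (shut) to 1.0 (fully open).
Only numpy, scipy, OpenCV 4.12 (cv2) and the standard library are available. Lean on these libraries where they do the work, as an engineer would, in place of code of your own. Each camera call takes 0.05 s, during which the arm holds its last target.

TASK

The lathe's tool-rest arm hangs on its first bolt with its second hole out of line with the hole in the lathe's seat below. Take the drift from the rack and work its taper down through both holes until they line up, draw it out and hang it back upright in a free hole of the rack, and put the loose bolt through arm and seat, its head fully home on the arm. Leave the gouge, the things on the bench and the bowl blank on the spindle alone.

Things in the scene. Friction and masses are not known exactly. Their poses are not given: they have to be found in the camera images.
- lathe: Short-bed bowl lathe, fixed to the bench. Origin on the bench under the spindle axis; z up, y along the spindle away from the headstock, x across the bed. In mm in this frame: blue headstock, x -125 to 125, y -485 to -235, 366 high; grey bed 75 wide, y -260 to 75, 92 high; on it a flat cast seat 18 thick, x -122 to 82, y -15 to 75, top at z 110, its wings overhanging in open air.
- bed_hole (a point): Centre of the 22 mm through hole in the seat's wing, at the seat's top face, 110 mm above the bench; at x -80, y 30 mm in the lathe's frame, axes as the lathe's. Open air below it down to the bench. The tool-rest arm lies over it, so from above only the overlap of the two holes is open.
- rest_hole (a point): Centre of the 22 mm through hole in the bright flat tool-rest arm, at the arm's top face, 122.5 mm above the bench. Arm 12 mm thick, 50 wide, lying flat on the seat; x runs along it from this hole to the first bolt, z up; it ends 37 mm behind this hole. At the start this hole lies 6 to 11 mm off the bed hole towards the lathe's +y.
- first_bolt (a point): Top of the fixed first bolt's hex head, 33 mm across, 30 mm high on the arm, 110 mm from rest_hole: the pivot about which the arm swings level. It stays in.
- rest_bar (a point): Middle of the top of the tool-rest bar carried by the arm: 160 mm long (arm's x), 12 wide, 24 high, its top 257 mm above the bench and 48 mm to the headstock's side of the arm's middle line; its post (boss 44 mm diameter) stands on the arm 72 mm beyond the first bolt
- rest_arm (a joint): Swing of the tool-rest arm about its first bolt, rad: 0 when its hole is right over the bed hole, growing as that hole moves to the lathe's +y (1.1 mm per 0.01 rad). Stops at -0.16 and 0.16. Stiff (about 6.5 N sideways at the hole) and stays where it is left.
- rack: Fixed wooden tool rack: a board 85 mm (x) by 250 mm (y) by 18 mm on two end cheeks, its top 115 mm above the bench, open below. Origin on the bench under its centre, z up, y along the row of three holes.
- rack_hole0 (a point): Centre, at the board's top face, of the rack's hole at y = -80 mm in the rack's frame: a 23 mm through hole. The drift, the bolt and the gouge stand in the three holes at the start, in any order.
- rack_hole1 (a point): Centre, at the board's top face, of the rack's hole at y = 0 mm in the rack's frame: a 23 mm through hole. The drift, the bolt and the gouge stand in the three holes at the start, in any order.
- rack_hole2 (a point): Centre, at the board's top face, of the rack's hole at y = 80 mm in the rack's frame: a 23 mm through hole. The drift, the bolt and the gouge stand in the three holes at the start, in any order.
- drift_grip (a point): The drift: steel line-up pin with a pale turned handle, red band. Point on its axis, mid-handle, 46 mm above its collar's underside; z towards the handle's end. Handle 28 mm diameter, 8 to 88 mm above that underside; collar 34 diameter, 8 thick; below it 25 mm of 20.5 diameter shank, then a 70 mm taper to a 6 mm tip. 183 mm, 0.3 to 0.4 kg. It starts upright in the rack, collar on the board.
- drift_seat (a point): Centre of the underside of the drift's collar (on the rack's board when it hangs there). z as drift_grip.
- drift_tip (a point): The drift's tip, 95 mm below the collar's underside. z as drift_grip.
- bolt_grip (a point): The loose steel bolt, twin of the first. Point on its axis in its tall hex head, 18 mm above the head's underside; z towards the head. Head 29 to 33 mm across, 30 mm high; shank 18 mm diameter, 60 mm long, its last 3.5 mm bevelled to 12 mm. 0.2 to 0.36 kg. It starts upright in the rack, head on the board.
- bolt_seat (a point): Centre of the underside of the bolt's head. z as bolt_grip.
- gouge_mid (a point): A gouge with a dark handle of 31 mm diameter and a brass ferrule, standing in the rack with its blade down; this point is the middle of its handle, 60 mm above the board. It rises 125 mm above the board. To be left alone.
- bowl_mid (a point): A finished wooden bowl, 116 mm across and 55 mm high, on the bench; this point is at its middle, 27 mm up. To be left alone.
- tin_mid (a point): A green wax tin, 68 mm diameter and 85 mm high, on the bench; this point is at its middle, 42 mm up. To be left alone.
- block_mid (a point): A cork sanding block, 70 by 110 by 38 mm, on the bench; this point is at its middle, 19 mm up. To be left alone.
- blank: The pale half-turned bowl blank in the lathe's chuck, 144 mm diameter, 75 mm thick, its axis 260 mm above the bench. Origin at the centre of its face towards the headstock, y along the spindle; its free face lies at y -60 mm in the lathe's frame. To be left alone.
Mind the look-alikes: they are no part of the job. What is shaped like the part that bears bolt_grip but black or purple is not meant. Leave any pink look-alike of the part that bears drift_grip alone.

How it is judged:
By the outcome, as a careful person would: the job done as asked, in the order asked, and still so for the second after the job is handed in, with the robot touching nothing.
It also fails if it takes over 72 s, if anything falls off the work surface, if the arm or the gripper's body presses on something with over 40 N, if the wrist force passes 120 N, or if a joint passes its speed limit or range.

## Working session

There is one attempt and no reset: what is moved stays moved. The work goes in short steps, Python scripts to look and compute and a tool call to move; the robot and the scene stay as the last step left them, time stands still between calls to the robot, and variables do not carry over. Pictures are saved under pics/ and viewed, and the job is handed in when it is done.

Besides the shell and the picture viewer there is one more tool, called in YAML: its name, and indented under it one key for each argument. servo_tool: Moves the arm, as the interface text tells. Its arguments: {"type":"object","properties":{"rows":{"type":"array"},"claw":{"type":"number"},"squeeze":{"type":"number"}},"required":["rows"]}

```bash
ls; mkdir -p pics; python3 - <<'E'
from bench import bot
import cv2,numpy as np
s=bot.observe();print(s)
for n in ["scene","top","wrist"]:
    c=bot.read_camera(n);cv2.imwrite(f"pics/{n}0.png",c["color"][:,:,::-1]);print(n,c["fx"],c["fy"],c["cx"],c["cy"],c["dist"],c.get("cam_to_world"),c.get("mount"))
E
```

```text
pics
{'clock': 0.0, 'joints': array([-7.06729791e+01,  7.51519755e+00,  8.53288628e+01,  1.04635779e-03,
        8.72616777e+01, -4.89369171e+00]), 'joint_velocities': array([-0.0219457 , -0.07120363,  0.05129309, -0.07944214,  0.01215338,
       -0.07199803]), 'joint_efforts': array([-3.86143311e-04, -5.59831882e+01, -4.91766143e+01,  7.67250219e-02,
        3.52665852e-02, -2.04440989e-04]), 'eef_pos': array([ 245.98321253, -546.6347434 ,  217.59051357]), 'orientation': array([[ 9.11972285e-01,  4.10251385e-01, -5.93564218e-04],
       [ 4.10251777e-01, -9.11970628e-01,  1.74751142e-03],
       [ 1.75605846e-04, -1.83719275e-03, -9.99998297e-01]]), 'force': array([ 0.44529687,  0.00609087, -0.76656995]), 'wrist_torque': array([ 0.00839082,  0.04304886, -0.03750687]), 'finger_gap': 0.9961884705843355}
scene 384.14110166098567 384.14110166098567 316.3172906400859 198.64236207277963 [-0.08378333  0.          0.          0.          0.        ] [[-8.50123651e-01 -3.57042689e-01  3.87053352e-01  9.81624954e+02]
 [ 5.26220116e-01 -6.03305209e-01  5.99262225e-01  7.59075105e+02]
 [ 1.9549
[... 255 characters left out ...]
    0.        ] [[-6.92485023e-03  9.85806877e-01 -1.67740415e-01  3.28291935e+02]
 [-9.99847590e-01 -9.51424519e-03 -1.46381748e-02  7.10026741e+01]
 [-1.60263369e-02  1.67613483e-01  9.85722515e-01  1.55961901e+03]
 [ 0.00000000e+00  0.00000000e+00  0.00000000e+00  1.00000000e+00]] None
wrist 334.9106739777382 334.9106739777382 322.86053484746293 196.43395816740409 [0.01876716 0.         0.         0.         0.        ] None [[-5.65503704e-04  9.58199931e-01  2.86098885e-01  8.06475557e+01]
 [ 9.99999793e-01  4.54488886e-04  4.54431575e-04 -4.68285894e-01]
 [ 3.05407541e-04  2.86099083e-01 -9.58199990e-01 -1.66317083e+02]
 [ 0.00000000e+00  0.00000000e+00  0.00000000e+00  1.00000000e+00]]
```

View pics/scene0.png

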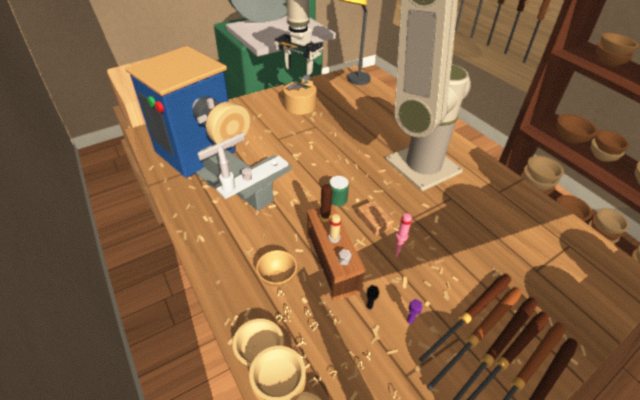

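View pics/top0.png

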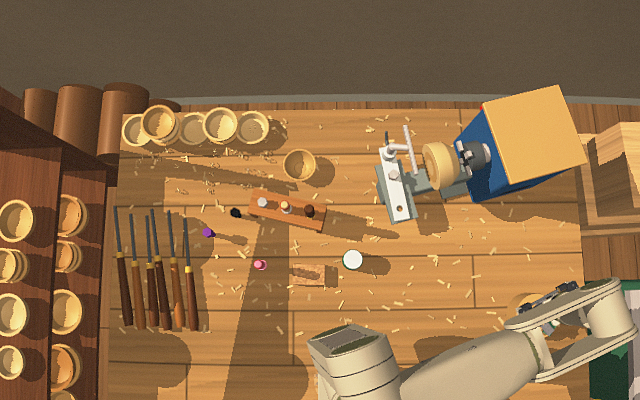

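View pics/wrist0.png

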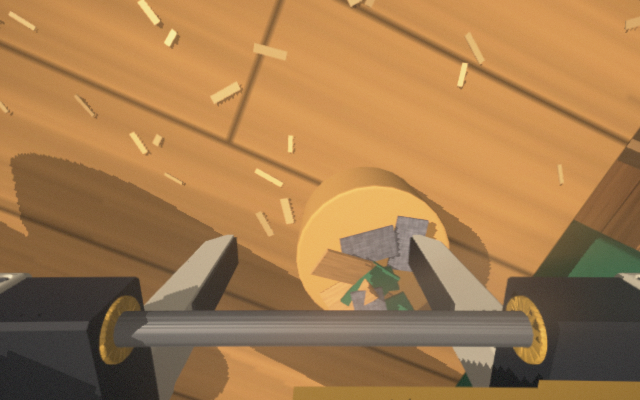

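The two views agree. In the scene view the rack holds the grey bolt (344,257), the pale drift with the red band (335,230) and the gouge (326,200). The black (372,295), purple (415,310) and pink (403,230) look-alikes lie or stand on the bench. Next I measure.

```bash
cat > h.py <<'E'
from bench import bot
import cv2,numpy as np
def T_of(c,s=None):
    if "mount" in c and c["mount"] is not None:
        T=np.eye(4);T[:3,:3]=s["orientation"];T[:3,3]=s["eef_pos"];return T@np.array(c["mount"])
    return np.array(c["cam_to_world"])
def K_of(c): return np.array([[c["fx"],0,c["cx"]],[0,c["fy"],c["cy"]],[0,0,1.]])
def rays(c,px):
    u=cv2.undistortPoints(np.array(px,float).reshape(-1,1,2),K_of(c),np.array(c["dist"])).reshape(-1,2)
    return np.c_[u[:,0],-u[:,1],-np.ones(len(u))]
def at_depth(c,T,px,d): return (T[:3,:3]@(rays(c,px)*np.array(d).reshape(-1,1)).T).T+T[:3,3]
def at_z(c,T,px,z):
    r=(T[:3,:3]@rays(c,px).T).T; o=T[:3,3]
    return o+r*((z-o[2])/r[:,2])[:,None]
def project(c,T,P):
    P=np.atleast_2d(P); q=(np.linalg.inv(T)@np.c_[P,np.ones(len(P))].T)[:3]
    q=q*np.array([[1],[-1],[-1]])
    return cv2.projectPoints(q.T.copy(),np.zeros(3),np.zeros(3),K_of(c),np.array(c["dist"]))[0].reshape(-1,2)
def crop(img,x0,y0,x1,y1,k,fn):
    cv2.imwrite(fn,cv2.resize(img[y0:y1,x0:x1,::-1],None,fx=k,fy=k,interpolation=cv2.INTER_CUBIC))
E
python3 - <<'E'
from h import *
Z={"bed_hole":110,"rest_hole":122.5,"first_bolt":152.5,"rest_bar":257,"rack":0,"rack_hole0":115,"rack_hole1":115,"rack_hole2":115,"drift_grip":161,"drift_seat":115,"bolt_grip":133,"bolt_seat":115,"gouge_mid":175,"bowl_mid":27,"tin_mid":42,"block_mid":19,"lathe":0,"blank":260}
for n in ["top","scene"]:
    c=bot.read_camera(n);T=T_of(c)
    for k,z in Z.items():
        for r in bot.place_of(n,k)[:3]:
            if r["p"]<.2: continue
            print(n,k,round(r["p"],2),np.round(r["location"],1),at_z(c,T,[r["location"]],z)[0].round(1))
    if n=="top":
        crop(c["color"],220,170,420,320,4,"pics/t1.png"); crop(c["color"],360,110,560,260,4,"pics/t2.png")
    else: crop(c["color"],270,160,450,320,4,"pics/s1.png")
E
```

```text
top bed_hole 0.68 [399.3 208.6] [ 560.  -166.2  110. ]
top bed_hole 0.27 [259.9 201.1] [589.5 293.7 110. ]
top rest_hole 0.7 [397.8 207.1] [ 563.  -159.4  122.5]
top first_bolt 0.65 [395.2 175.4] [ 662.1 -150.   152.5]
top first_bolt 0.24 [299.3 166.1] [696.2 160.4 152.5]
top rest_bar 0.94 [410.7 145.9] [ 729.1 -184.6  257. ]
top rack 0.6 [287.6 214.9] [558.8 211.3   0. ]
top rack 0.3 [396.4 188.6] [ 649.9 -176.5    0. ]
top rack_hole0 0.95 [290.2 206.6] [569.3 192.5 115. ]
top rack_hole0 0.83 [258.8 200. ] [592.4 296.6 115. ]
top rack_hole0 0.59 [308.3 213.3] [546.5 133.1 115. ]
top rack_hole1 0.95 [290.2 206.6] [569.3 192.5 115. ]
top rack_hole1 0.83 [258.8 200. ] [592.4 296.6 115. ]
top rack_hole1 0.59 [308.3 213.3] [546.5 133.1 115. ]
top rack_hole2 0.95 [290.2 206.6] [569.3 192.5 115. ]
top rack_hole2 0.83 [258.8 200. ] [592.4 296.6 115. ]
top rack_hole2 0.59 [308.3 213.3] [546.5 133.1 115. ]
top drift_grip 0.59 [260.  264.5] [379.  282.7 161. ]
top drift_grip 0.43 [284.6 204.3] [569.2 206.6 161. ]
top bolt_grip 0.74 [349.8 257.2] [401.3   0.7 133. ]
top bolt_grip 0.71 [400.3 20
[... 1999 characters left out ...]
e bolt_grip 0.66 [413.4 306.7] [527.7 494.8 133. ]
scene bolt_grip 0.43 [345.7 254.2] [576.9 282.5 133. ]
scene bolt_seat 0.75 [335.5 226.8] [536.9 176.1 115. ]
scene bolt_seat 0.74 [371.  292.4] [581.7 402.4 115. ]
scene bolt_seat 0.57 [417.3 311.1] [517.6 503.1 115. ]
scene gouge_mid 0.64 [323.5 204.2] [551.1 130.6 175. ]
scene bowl_mid 0.55 [277.4 269.9] [724.6 165.8  27. ]
scene bowl_mid 0.29 [338.4 192.6] [393.3 -11.7  27. ]
scene tin_mid 0.91 [335.9 193.6] [413.    0.6  42. ]
scene tin_mid 0.59 [373.1 216.4] [368.8 150.   42. ]
scene block_mid 0.85 [373. 218.] [357.9 140.1  19. ]
scene lathe 0.78 [253.7 196.1] [ 643.3 -171.7   -0. ]
scene lathe 0.71 [221.1 145.6] [ 632.1 -509.     0. ]
```

```bash
ls pics
```

```text
s1.png
scene0.png
t1.png
t2.png
top0.png
wrist0.png
```

View pics/t1.png

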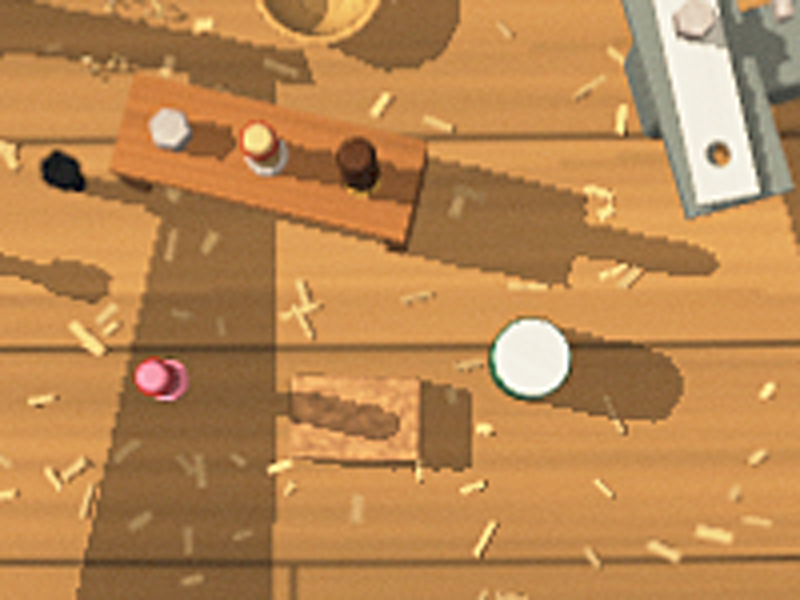

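View pics/t2.png

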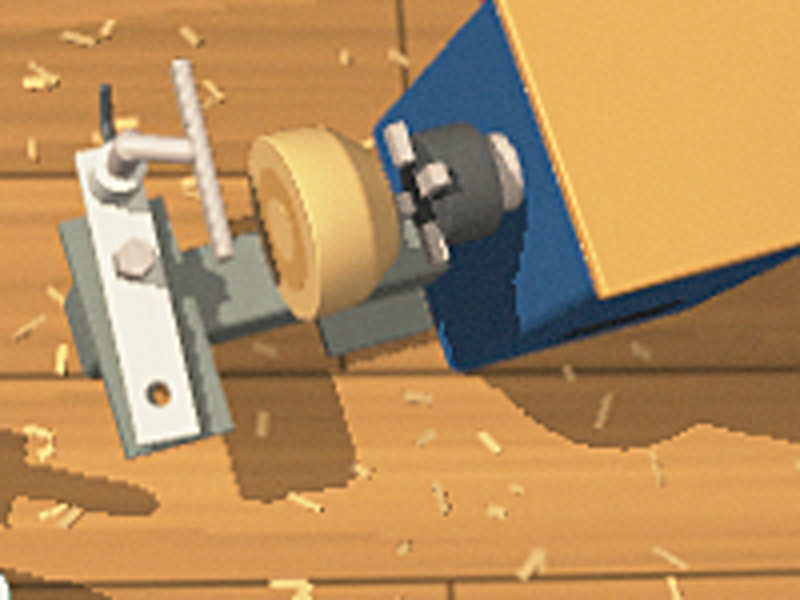

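View pics/s1.png

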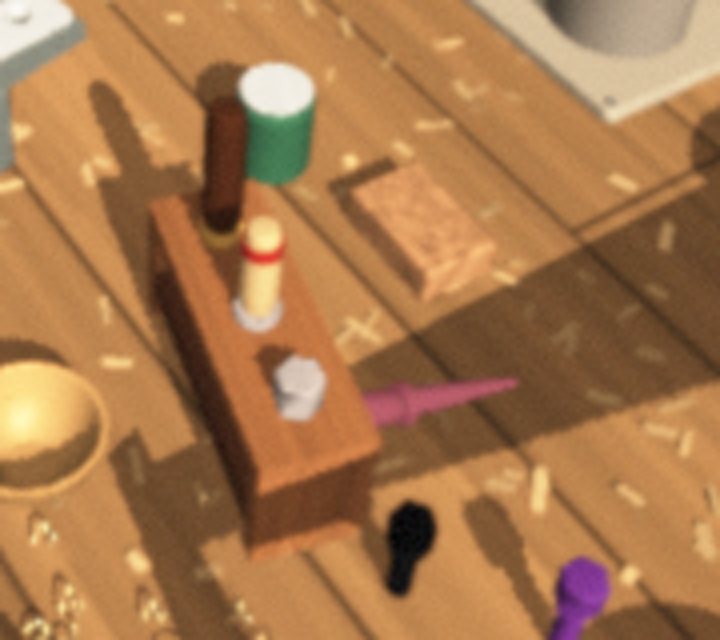

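```bash
python3 - <<'E'
from h import *
c=bot.read_camera("top");T=T_of(c)
def p(n,px,z): print(n,at_z(c,T,[px],z)[0].round(1))
p("drift top",(284.75,204.5),203);p("gouge top",(309.25,209.5),240);p("bolt top",(262.5,202),145)
p("hole",(399.5,208.25),122.5);p("first bolt",(394,174.5),152.5)
# seat corners
p("seat c1",(375.3,166.5),110);p("seat c2",(392.5,224),110);p("seat c3",(417.7,216.7),110)
p("arm end1",(395,221.3),122.5);p("arm end2",(410,217.5),122.5)
p("arm far1",(379.5,149),122.5);
s=bot.observe();print(s["clock"])
E
```

```text
drift top [561.3 202.  203. ]
gouge top [539.1 124.8 240. ]
bolt top [580.2 279.8 145. ]
hole [ 559.1 -164.9  122.5]
first bolt [ 665.1 -146.2  152.5]
seat c1 [703.3 -91.1 110. ]
seat c2 [ 509.2 -142.1  110. ]
seat c3 [ 532.4 -226.1  110. ]
arm end1 [ 516.4 -148.7  122.5]
arm end2 [ 528.3 -198.1  122.5]
arm far1 [ 760.3 -105.6  122.5]
2.1
```

```bash
cat >> h.py <<'E'
import json
from scipy.spatial.transform import Rotation as Ro
def Rdown(yaw): # tool x at yaw deg, z down
    a=np.radians(yaw);x=np.array([np.cos(a),np.sin(a),0]);z=np.array([0,0,-1.]);return np.c_[x,np.cross(z,x),z]
def plan(p1,R1,n,p0=None,R0=None):
    s=bot.observe()
    if p0 is None:p0=s["eef_pos"]
    if R0 is None:R0=s["orientation"]
    p0=np.array(p0,float);p1=np.array(p1,float)
    rv=Ro.from_matrix(R0.T@R1).as_rotvec()
    out=[];R=R0.copy()
    for i in range(n):
        d=np.round(R.T@((p1-p0)/n),1);w=np.round(rv/n,4)
        out.append({"slide":d.tolist(),"delta_rot":w.tolist()})
        R=R@Ro.from_rotvec(w).as_matrix()
    print(json.dumps(out))
E
python3 -c "
from h import *
plan([559,-166,242],Rdown(150),18)"
```

```text
[{"slide": [24.5, -12.2, -1.3], "delta_rot": [-0.0, 0.0, -0.122]}, {"slide": [25.8, -9.1, -1.3], "delta_rot": [-0.0, 0.0, -0.122]}, {"slide": [26.8, -5.9, -1.3], "delta_rot": [-0.0, 0.0, -0.122]}, {"slide": [27.3, -2.6, -1.3], "delta_rot": [-0.0, 0.0, -0.122]}, {"slide": [27.4, 0.7, -1.3], "delta_rot": [-0.0, 0.0, -0.122]}, {"slide": [27.1, 4.1, -1.3], "delta_rot": [-0.0, 0.0, -0.122]}, {"slide": [26.4, 7.3, -1.3], "delta_rot": [-0.0, 0.0, -0.122]}, {"slide": [25.3, 10.5, -1.3], "delta_rot": [-0.0, 0.0, -0.122]}, {"slide": [23.8, 13.5, -1.3], "delta_rot": [-0.0, 0.0, -0.122]}, {"slide": [22.0, 16.3, -1.3], "delta_rot": [-0.0, 0.0, -0.122]}, {"slide": [19.9, 18.9, -1.3], "delta_rot": [-0.0, 0.0, -0.122]}, {"slide": [17.4, 21.1, -1.3], "delta_rot": [-0.0, 0.0, -0.122]}, {"slide": [14.7, 23.1, -1.3], "delta_rot": [-0.0, 0.0, -0.122]}, {"slide": [11.8, 24.7, -1.3], "delta_rot": [-0.0, 0.0, -0.122]}, {"slide": [8.7, 26.0, -1.3], "delta_rot": [-0.0, 0.0, -0.122]}, {"slide": [5.5, 26.8, -1.3], "delta_rot": [-0.0, 0.0, -0.122]}, {"slide": [2.2, 27.3, -1.3], "delta_rot": [-0.0, 0.0, -0.122]}, {"slide": [-1.2, 27.4, -1.3], "delta_rot": [-0.0, 0.0, -0.122]}]
```

servo_tool:
  rows:
    - {"slide":[24.5,-12,-1.3],"delta_rot":[0,0,-0.122]}
    - {"slide":[26,-9,-1.3],"delta_rot":[0,0,-0.122]}
    - {"slide":[27,-6,-1.3],"delta_rot":[0,0,-0.122]}
    - {"slide":[27.3,-2.6,-1.3],"delta_rot":[0,0,-0.122]}
    - {"slide":[27.4,0.7,-1.3],"delta_rot":[0,0,-0.122]}
    - {"slide":[27,4,-1.3],"delta_rot":[0,0,-0.122]}
    - {"slide":[26.4,7.3,-1.3],"delta_rot":[0,0,-0.122]}
    - {"slide":[25.3,10.5,-1.3],"delta_rot":[0,0,-0.122]}
    - {"slide":[23.8,13.5,-1.3],"delta_rot":[0,0,-0.122]}
    - {"slide":[22,16.3,-1.3],"delta_rot":[0,0,-0.122]}
    - {"slide":[20,19,-1.3],"delta_rot":[0,0,-0.122]}
    - {"slide":[17.4,21,-1.3],"delta_rot":[0,0,-0.122]}
    - {"slide":[14.7,23,-1.3],"delta_rot":[0,0,-0.122]}
    - {"slide":[11.8,24.7,-1.3],"delta_rot":[0,0,-0.122]}
    - {"slide":[8.7,26,-1.3],"delta_rot":[0,0,-0.122]}
    - {"slide":[5.5,26.8,-1.3],"delta_rot":[0,0,-0.122]}
    - {"slide":[2.2,27.3,-1.3],"delta_rot":[0,0,-0.122]}
    - {"slide":[-1.2,27.4,-1.3],"delta_rot":[0,0,-0.122]}
    - {"slide":[0,0,0],"delta_rot":[0,0,0]}
    - {"slide":[0,0,0],"delta_rot":[0,0,0]}
  claw: -1

```text
clock: 3.77
eef_pos: [559.7, -164.8, 241.9]
orientation: [[-0.867, 0.498, -0.0], [0.498, 0.867, 0.0], [0.0, -0.0, -1.0]]
force: [0.2, 0.5, 0.4]
finger_gap: 1.004
```

```bash
python3 - <<'E'
from h import *
s=bot.observe();print(s["clock"],s["eef_pos"],s["orientation"].round(4),s["force"],s["joints"].round(1))
c=bot.read_camera("wrist");T=T_of(c,s)
np.savez("w1.npz",T=T,**{k:c[k] for k in ["color","range_z","fx","fy","cx","cy","dist"]})
for k,z in {"rest_hole":122.5,"bed_hole":110,"first_bolt":152.5}.items():
    for r in bot.place_of("wrist",k)[:2]: print(k,r["p"],np.round(r["location"],1),at_z(c,T,[r["location"]],z)[0].round(1))
cv2.imwrite("pics/w1.png",c["color"][:,:,::-1])
E
```

```text
3.7667 [ 559.7069706  -164.7988675   241.93667102] [[-8.672e-01  4.979e-01 -2.000e-04]
 [ 4.979e-01  8.672e-01  0.000e+00]
 [ 2.000e-04 -1.000e-04 -1.000e+00]] [0.19634762 0.5280052  0.44881436] [-21.4   4.4  86.1  -0.   89.5 -81.6]
rest_hole 0.9 [323.3 193. ] [ 562.5 -164.8  122.5]
bed_hole 0.94 [315.8 194.5] [ 563.4 -173.4  110. ]
first_bolt 0.89 [403.  295.1] [ 670.  -146.5  152.5]
```

View pics/w1.png

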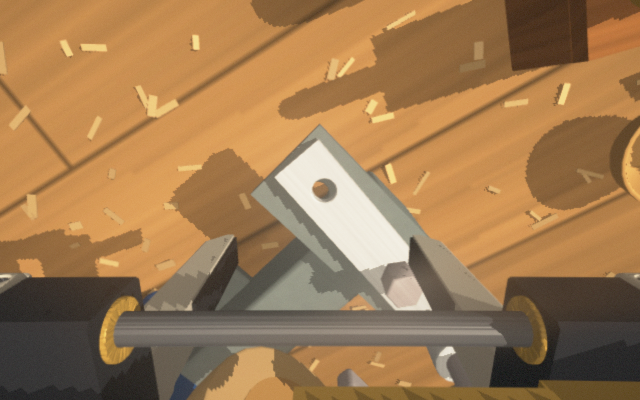

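```bash
python3 - <<'E'
from h import *
d=np.load("w1.npz");crop(d["color"],240,115,360,205,6,"pics/w1c.png")
E
```

```text
(no output)
```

View pics/w1c.png

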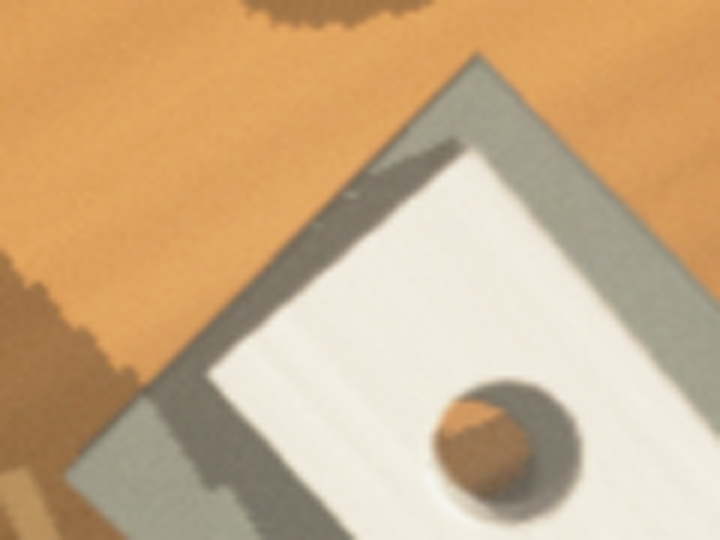

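```bash
cat > lathe.py <<'E'
from h import *
d=np.load("w1.npz");T=d["T"]
g=lambda px,z: at_z(d,T,[px],z)[0]
print("rest",g((324.6,190),122.5).round(1),"arm corners",g((318.3,139.7),122.5).round(1),g((274.5,177.5),122.5).round(1))
A=g((319.5,124.2),110);B=g((250.8,194.2),110);C=g((360,164.8),110)
print("seat",A.round(1),B.round(1),np.linalg.norm(A-B),C.round(1))
e=A-B;yaw=np.degrees(np.arctan2(e[1],e[0]))-90;e2=C-A;print("yaw",yaw,np.degrees(np.arctan2(e2[1],e2[0])))
a=np.radians(yaw);ex=np.array([np.cos(a),np.sin(a),0]);ey=np.array([-ex[1],ex[0],0])
print("bed",(A+42*ex-45*ey).round(1),(B+42*ex+45*ey).round(1))
r=d["range_z"]
for px in [(300,165),(318,131),(345,192)]: print(px,at_depth(d,T,[px],[r[px[1],px[0]]])[0].round(1))
E
python3 lathe.py
```

```text
rest [ 560.6 -162.5  122.5] arm corners [ 519.6 -145.1  122.5] [ 528.9 -194.8  122.5]
seat [ 509.8 -138.4  110. ] [ 533.1 -225.4  110. ] 90.1472633240375 [ 559.1 -124.6  110. ]
yaw 14.998668153246655 15.535407425018143
bed [ 562. -171.  110.] [ 562.  -171.1  110. ]
(300, 165) [ 530.5 -169.8  122.2]
(318, 131) [ 514.3 -142.5  108.6]
(345, 192) [ 571.  -147.6  123.5]
```

```bash
python3 -c "
from h import *
plan([560,203,275],Rdown(75.2),12)"
```

```text
[{"slide": [15.3, 26.7, -2.8], "delta_rot": [-0.0, 0.0, 0.1087]}, {"slide": [18.2, 24.9, -2.8], "delta_rot": [-0.0, 0.0, 0.1087]}, {"slide": [20.8, 22.8, -2.8], "delta_rot": [-0.0, 0.0, 0.1087]}, {"slide": [23.1, 20.4, -2.8], "delta_rot": [-0.0, 0.0, 0.1087]}, {"slide": [25.2, 17.8, -2.8], "delta_rot": [-0.0, 0.0, 0.1087]}, {"slide": [27.0, 14.9, -2.8], "delta_rot": [-0.0, 0.0, 0.1087]}, {"slide": [28.4, 11.9, -2.8], "delta_rot": [-0.0, 0.0, 0.1087]}, {"slide": [29.5, 8.8, -2.8], "delta_rot": [-0.0, 0.0, 0.1087]}, {"slide": [30.3, 5.5, -2.8], "delta_rot": [-0.0, 0.0, 0.1087]}, {"slide": [30.7, 2.2, -2.8], "delta_rot": [-0.0, 0.0, 0.1087]}, {"slide": [30.8, -1.2, -2.8], "delta_rot": [-0.0, 0.0, 0.1087]}, {"slide": [30.5, -4.5, -2.8], "delta_rot": [-0.0, 0.0, 0.1087]}]
```

servo_tool:
  rows:
    - {"slide":[15.3,26.7,-2.8],"delta_rot":[0,0,0.1087]}
    - {"slide":[18.2,24.9,-2.8],"delta_rot":[0,0,0.1087]}
    - {"slide":[20.8,22.8,-2.8],"delta_rot":[0,0,0.1087]}
    - {"slide":[23.1,20.4,-2.8],"delta_rot":[0,0,0.1087]}
    - {"slide":[25.2,17.8,-2.8],"delta_rot":[0,0,0.1087]}
    - {"slide":[27,14.9,-2.8],"delta_rot":[0,0,0.1087]}
    - {"slide":[28.4,11.9,-2.8],"delta_rot":[0,0,0.1087]}
    - {"slide":[29.5,8.8,-2.8],"delta_rot":[0,0,0.1087]}
    - {"slide":[30.3,5.5,-2.8],"delta_rot":[0,0,0.1087]}
    - {"slide":[30.7,2.2,-2.8],"delta_rot":[0,0,0.1087]}
    - {"slide":[30.8,-1.2,-2.8],"delta_rot":[0,0,0.1087]}
    - {"slide":[30.5,-4.5,-2.8],"delta_rot":[0,0,0.1087]}
    - {"slide":[0,0,0],"delta_rot":[0,0,0]}
    - {"slide":[0,0,0],"delta_rot":[0,0,0]}

```text
clock: 5.13
eef_pos: [559.5, 204.2, 275.7]
orientation: [[0.252, 0.968, 0.0], [0.968, -0.252, -0.0], [-0.0, 0.0, -1.0]]
force: [-0.1, -0.1, 0.1]
finger_gap: 0.998
```

```bash
cat > snap.py <<'E'
from h import *
import sys
def snap(name):
    s=bot.observe();c=bot.read_camera("wrist");T=T_of(c,s)
    np.savez(name+".npz",T=T,**{k:c[k] for k in ["color","range_z","fx","fy","cx","cy","dist"]})
    cv2.imwrite(f"pics/{name}.png",c["color"][:,:,::-1]);print(s["clock"],s["eef_pos"].round(1),s["force"].round(1),s["finger_gap"]);return s,c,T
if __name__=="__main__": snap(sys.argv[1])
E
python3 snap.py w2
```

```text
5.1333 [559.5 204.2 275.7] [-0.1 -0.1  0.1] 0.9976413432846994
```

View pics/w2.png

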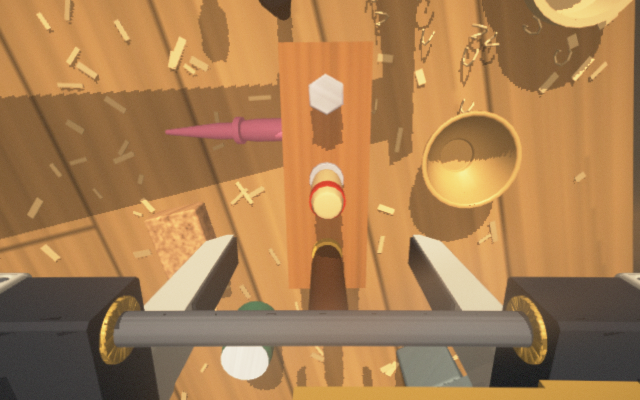

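```bash
python3 - <<'E'
from h import *
d=np.load("w2.npz");T=d["T"];crop(d["color"],270,60,390,250,3,"pics/w2c.png")
g=lambda px,z: at_z(d,T,[px],z)[0].round(1)
print("drift top",g((328,201),203),"bolt top",g((326.5,94),145))
L=g((282,200),115);R=g((371.5,200),115);print("rack edges",L,R,(L+R)/2)
print("far edge",g((280,42),115),g((373,40),115))
r=d["range_z"]
for px in [(328,203),(326,94),(300,150),(327,166)]: print(px,at_depth(d,T,[px],[r[px[1],px[0]]])[0].round(1))
E
```

```text
drift top [564.9 208.8 203. ] bolt top [583.6 283.3 145. ]
rack edges [514.2 194.7 115. ] [602.7 171.5 115. ] [558.45 183.1  115.  ]
far edge [554.8 336.6 115. ] [635.5 317.2 115. ]
(328, 203) [564.5 207.2 202.7]
(326, 94) [583.2 283.4 145.8]
(300, 150) [545.9 239.4 115.6]
(327, 166) [567.8 218.9 123.4]
```

View pics/w2c.png

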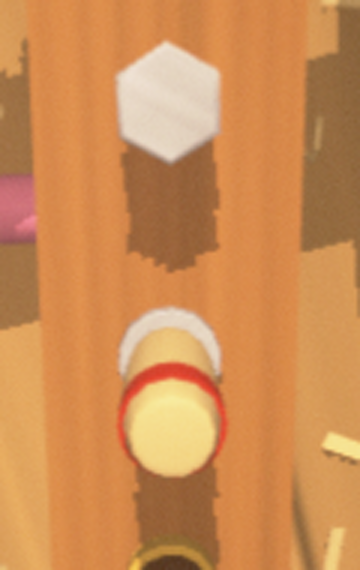

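The middle one, in crop (171,420), has a pale handle, red band and steel collar, so it is the drift. The pink look-alike lies on the bench at left. I descend and grip with the jaws across the rack.

servo_tool:
  rows:
    - {"slide":[0.1,0.6,22],"delta_rot":[0,0,0]}
    - {"slide":[0.1,0.6,22],"delta_rot":[0,0,0]}
    - {"slide":[0.1,0.6,22],"delta_rot":[0,0,0]}
    - {"slide":[0.1,0.6,22],"delta_rot":[0,0,0]}
    - {"slide":[0.1,0.6,22],"delta_rot":[0,0,0]}
    - {"slide":[0.1,0.6,19.5],"delta_rot":[0,0,0]}
    - {"slide":[0,0,0],"delta_rot":[0,0,0]}

```text
clock: 5.77
eef_pos: [560.6, 200.5, 140.9]
orientation: [[0.255, 0.967, -0.008], [0.967, -0.255, -0.003], [-0.004, -0.007, -1.0]]
force: [-0.6, 0.0, -1.0]
finger_gap: 1.003
```

servo_tool:
  rows:
    - {"slide":[0,0,0],"delta_rot":[0,0,0]}
    - {"slide":[0,0,0],"delta_rot":[0,0,0]}
    - {"slide":[0,0,0],"delta_rot":[0,0,0]}
    - {"slide":[0,0,0],"delta_rot":[0,0,0]}
    - {"slide":[0,0,0],"delta_rot":[0,0,0]}
    - {"slide":[0,0,0],"delta_rot":[0,0,0]}
    - {"slide":[0,0,0],"delta_rot":[0,0,0]}
  claw: 1
  squeeze: 50

```text
clock: 6.35
eef_pos: [563.4, 203.7, 146.6]
orientation: [[0.253, 0.967, 0.001], [0.967, -0.253, 0.0], [0.0, 0.001, -1.0]]
force: [-0.4, 0.5, -0.0]
finger_gap: 0.548
```

```bash
python3 snap.py w3
```

```text
6.35 [563.4 203.7 146.6] [-0.4  0.5 -0. ] 0.5476489283435086
```

View pics/w3.png

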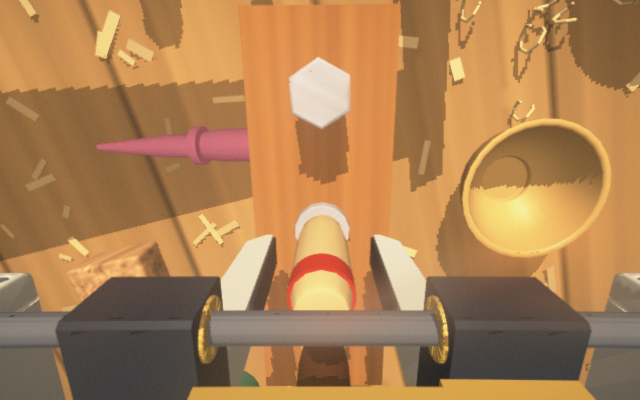

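servo_tool:
  rows:
    - {"slide":[0,0,0],"delta_rot":[0,0,0]}
    - {"slide":[0,0,0],"delta_rot":[0,0,0]}
    - {"slide":[0,0,0],"delta_rot":[0,0,0]}
    - {"slide":[0,0,0],"delta_rot":[0,0,0]}
    - {"slide":[0,0,0],"delta_rot":[0,0,0]}
    - {"slide":[0,0,0],"delta_rot":[0,0,0]}

```text
clock: 6.9
eef_pos: [563.1, 203.6, 146.1]
orientation: [[0.254, 0.967, -0.0], [0.967, -0.254, 0.0], [-0.0, -0.0, -1.0]]
force: [-0.9, 0.2, 0.1]
finger_gap: 0.294
```

servo_tool:
  rows:
    - {"slide":[0,0,0],"delta_rot":[0,0,0]}
    - {"slide":[0,0,-5],"delta_rot":[0,0,0]}
    - {"slide":[0,0,-10],"delta_rot":[0,0,0]}
    - {"slide":[0,0,-18],"delta_rot":[0,0,0]}
    - {"slide":[0,0,-20],"delta_rot":[0,0,0]}
    - {"slide":[0,0,-22],"delta_rot":[0,0,0]}
    - {"slide":[0,0,-22],"delta_rot":[0,0,0]}
    - {"slide":[0,0,-18],"delta_rot":[0,0,0]}
    - {"slide":[0,0,-12],"delta_rot":[0,0,0]}
    - {"slide":[0,0,-5],"delta_rot":[0,0,0]}
    - {"slide":[0,0,0],"delta_rot":[0,0,0]}
    - {"slide":[0,0,0],"delta_rot":[0,0,0]}

```text
clock: 7.9
eef_pos: [563.0, 203.4, 277.3]
orientation: [[0.254, 0.967, -0.001], [0.967, -0.254, -0.0], [-0.0, -0.001, -1.0]]
force: [-0.6, -0.6, -4.0]
finger_gap: 0.294
```

```bash
python3 snap.py w4; python3 - <<'E'
from h import *
c=bot.read_camera("scene");crop(c["color"],250,120,450,270,4,"pics/s4.png")
E
```

```text
7.9 [563.  203.4 277.3] [-0.6 -0.6 -4. ] 0.2935670815315798
```

View pics/w4.png

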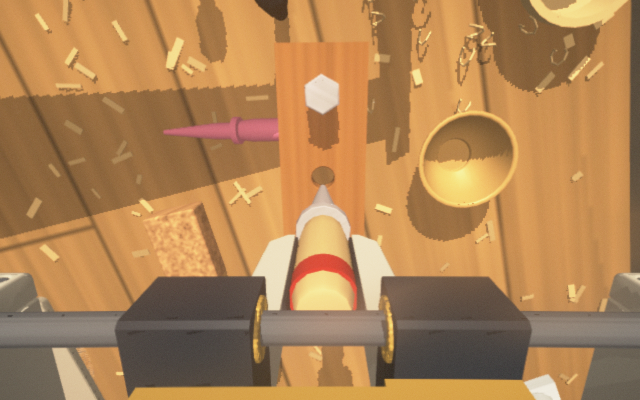

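View pics/s4.png

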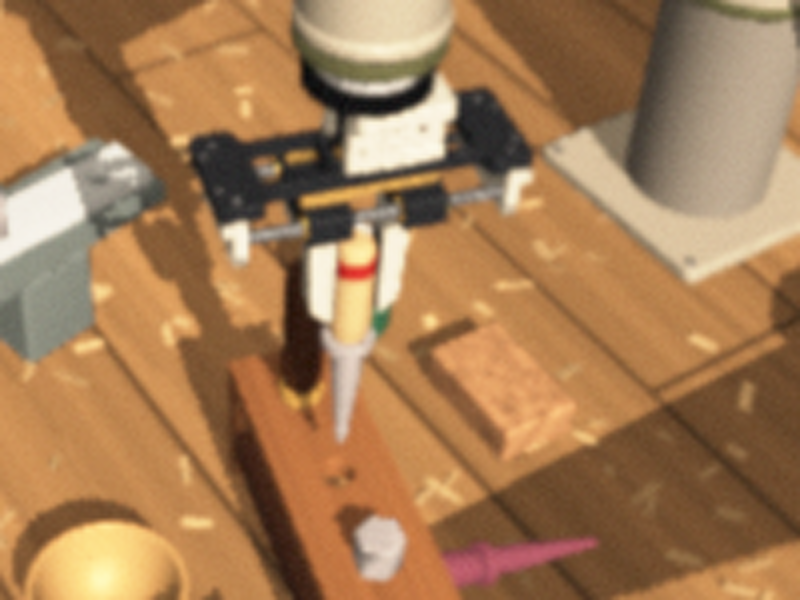

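```bash
python3 - <<'E'
from h import *
d=np.load("w4.npz");crop(d["color"],290,150,360,240,8,"pics/w4c.png")
E
```

```text
(no output)
```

View pics/w4c.png

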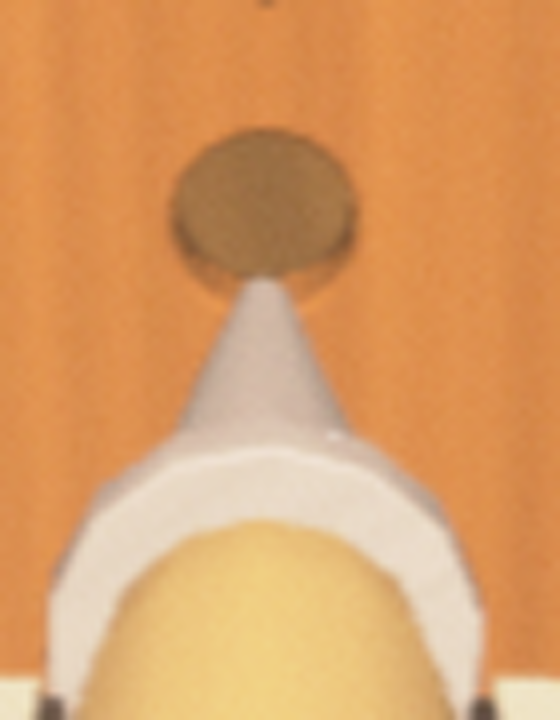

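```bash
python3 - <<'E'
from h import *
d=np.load("w4.npz");T=d["T"]
tip=at_z(d,T,[(322.9,186.5)],151)[0];hole=at_z(d,T,[(322.9,177)],115)[0];bolt=at_z(d,T,[(322,94)],145)[0]
s=bot.observe();print(tip.round(1),hole.round(1),bolt.round(1),"tip in tool",s["orientation"].T@(tip-s["eef_pos"]))
tt=np.array(s["eef_pos"]);tt[2]=151;print(project(d,T,tt), bot.pinch_z)
E
```

```text
[563.9 206.  151. ] [563.9 206.2 115. ] [583.4 283.4 145. ] tip in tool [  3.10010907   0.93619105 125.26599985]
[[322.2049903  189.61383702]] 18.8
```

```bash
python3 -c "
from h import *
plan([600,140,280],Rdown(75.2),4)
plan([563.1,-169.2,277.3],Rdown(150),12,p0=[600,140,280],R0=Rdown(75.2))"
```

```text
[{"slide": [-12.9, 13.1, -0.9], "delta_rot": [-0.0006, 0.0004, 0.0005]}, {"slide": [-12.9, 13.1, -0.9], "delta_rot": [-0.0006, 0.0004, 0.0005]}, {"slide": [-12.9, 13.1, -0.9], "delta_rot": [-0.0006, 0.0004, 0.0005]}, {"slide": [-12.9, 13.1, -0.9], "delta_rot": [-0.0006, 0.0004, 0.0005]}]
[{"slide": [-25.7, 3.6, 0.2], "delta_rot": [0.0, 0.0, -0.1088]}, {"slide": [-25.9, 0.8, 0.2], "delta_rot": [0.0, 0.0, -0.1088]}, {"slide": [-25.9, -2.0, 0.2], "delta_rot": [0.0, 0.0, -0.1088]}, {"slide": [-25.5, -4.8, 0.2], "delta_rot": [0.0, 0.0, -0.1088]}, {"slide": [-24.8, -7.6, 0.2], "delta_rot": [0.0, 0.0, -0.1088]}, {"slide": [-23.9, -10.2, 0.2], "delta_rot": [0.0, 0.0, -0.1088]}, {"slide": [-22.6, -12.7, 0.2], "delta_rot": [0.0, 0.0, -0.1088]}, {"slide": [-21.1, -15.1, 0.2], "delta_rot": [0.0, 0.0, -0.1088]}, {"slide": [-19.3, -17.3, 0.2], "delta_rot": [0.0, 0.0, -0.1088]}, {"slide": [-17.3, -19.3, 0.2], "delta_rot": [0.0, 0.0, -0.1088]}, {"slide": [-15.1, -21.1, 0.2], "delta_rot": [0.0, 0.0, -0.1088]}, {"slide": [-12.7, -22.6, 0.2], "delta_rot": [0.0, 0.0, -0.1088]}]
```

servo_tool:
  rows:
    - {"slide":[-12.9,13,-1],"delta_rot":[0,0,0]}
    - {"slide":[-12.9,13,-1],"delta_rot":[0,0,0]}
    - {"slide":[-12.9,13,-1],"delta_rot":[0,0,0]}
    - {"slide":[-12.9,13,-1],"delta_rot":[0,0,0]}
    - {"slide":[-25.7,3.6,0.2],"delta_rot":[0,0,-0.109]}
    - {"slide":[-25.9,0.8,0.2],"delta_rot":[0,0,-0.109]}
    - {"slide":[-25.9,-2,0.2],"delta_rot":[0,0,-0.109]}
    - {"slide":[-25.5,-4.8,0.2],"delta_rot":[0,0,-0.109]}
    - {"slide":[-24.8,-7.6,0.2],"delta_rot":[0,0,-0.109]}
    - {"slide":[-23.9,-10.2,0.2],"delta_rot":[0,0,-0.109]}
    - {"slide":[-22.6,-12.7,0.2],"delta_rot":[0,0,-0.109]}
    - {"slide":[-21.1,-15.1,0.2],"delta_rot":[0,0,-0.109]}
    - {"slide":[-19.3,-17.3,0.2],"delta_rot":[0,0,-0.109]}
    - {"slide":[-17.3,-19.3,0.2],"delta_rot":[0,0,-0.109]}
    - {"slide":[-15.1,-21.1,0.2],"delta_rot":[0,0,-0.109]}
    - {"slide":[-12.7,-22.6,0.2],"delta_rot":[0,0,-0.109]}
    - {"slide":[0,0,0],"delta_rot":[0,0,0]}
    - {"slide":[0,0,0],"delta_rot":[0,0,0]}
    - {"slide":[0,0,0],"delta_rot":[0,0,0]}

```text
clock: 9.58
eef_pos: [564.1, -168.4, 278.5]
orientation: [[-0.867, 0.498, -0.002], [0.498, 0.867, 0.001], [0.002, 0.0, -1.0]]
force: [-1.0, 0.5, -3.7]
finger_gap: 0.295
```

```bash
python3 snap.py w5; python3 - <<'E'
from h import *
d=np.load("w5.npz");crop(d["color"],270,130,390,250,5,"pics/w5c.png")
E
```

```text
9.5833 [ 564.1 -168.4  278.5] [-1.   0.5 -3.7] 0.2945699654946171
```

View pics/w5c.png

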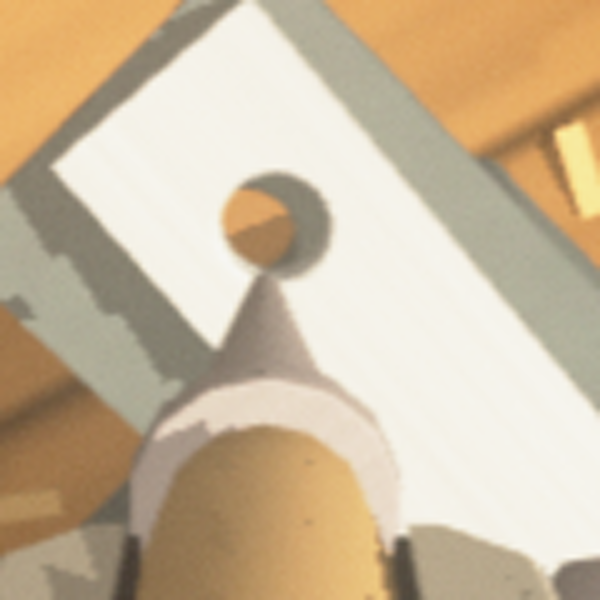

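```bash
python3 - <<'E'
from h import *
d=np.load("w5.npz");T=d["T"]
s=bot.observe()
tip=at_z(d,T,[(323.2,186.2)],152.3)[0];h=at_z(d,T,[(325.2,175)],122.5)[0]
print(tip.round(1),h.round(1),(s["orientation"].T@(tip-s["eef_pos"])).round(1),s["eef_pos"])
ex=np.array([.966,.259]);ey=np.array([-.259,.966]);dd=(tip-h)[:2];print(dd@ex,dd@ey)
cv2.imwrite("pics/w5d.png",d["color"][:,:,::-1])
E
```

```text
[ 562.8 -166.2  152.3] [ 560.7 -162.6  122.5] [  2.    0.8 126.5] [ 564.27094131 -167.9894683   278.83231674]
1.0560503038003752 -3.928593324153923
```

View pics/w5d.png

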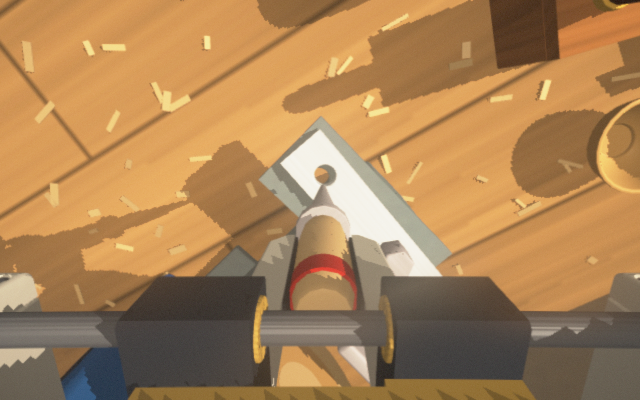

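servo_tool:
  rows:
    - {"slide":[0.5,-0.6,6],"delta_rot":[0,0,0]}
    - {"slide":[0.5,-0.6,8],"delta_rot":[0,0,0]}
    - {"slide":[0,0,6],"delta_rot":[0,0,0]}
    - {"slide":[0,0,2],"delta_rot":[0,0,0]}
    - {"slide":[0,0,0],"delta_rot":[0,0,0]}
    - {"slide":[0,0,0],"delta_rot":[0,0,0]}

```text
clock: 10.13
eef_pos: [562.9, -169.1, 257.4]
orientation: [[-0.868, 0.496, -0.001], [0.496, 0.868, 0.0], [0.001, -0.0, -1.0]]
force: [0.0, -0.2, -3.3]
finger_gap: 0.293
```

```bash
python3 snap.py w6; python3 - <<'E'
from h import *
d=np.load("w6.npz");crop(d["color"],270,130,390,250,5,"pics/w6c.png")
E
```

```text
10.1333 [ 562.9 -169.1  257.4] [ 0.  -0.2 -3.3] 0.29256691831727105
```

View pics/w6c.png

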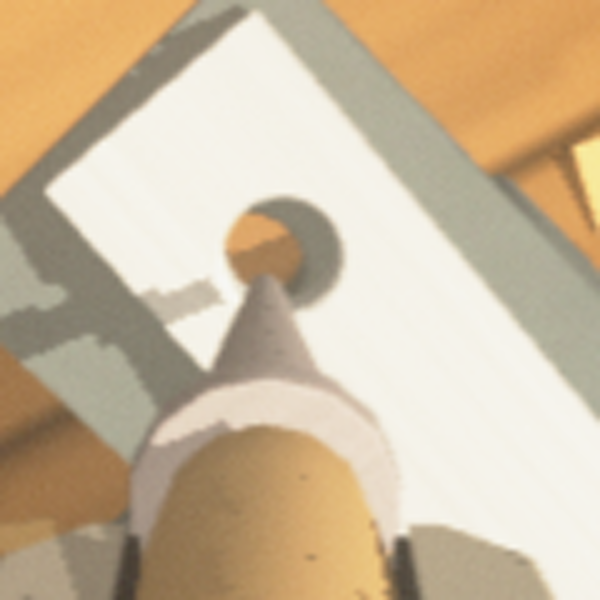

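```bash
python3 - <<'E'
from h import *
d=np.load("w6.npz");T=d["T"]
tip=at_z(d,T,[(323.2,186.2)],131)[0];h=at_z(d,T,[(326.8,180.4)],122.5)[0]
ex=np.array([.966,.259]);ey=np.array([-.259,.966]);dd=(tip-h)[:2];print(tip.round(1),h.round(1),dd@ex,dd@ey)
E
```

```text
[ 561.8 -167.   131. ] [ 560.6 -162.4  122.5] -0.024943187072374844 -4.693162527793791
```

servo_tool:
  rows:
    - {"slide":[0,0,6],"delta_rot":[0,0,0]}
    - {"slide":[0,0,6],"delta_rot":[0,0,0]}
    - {"slide":[0,0,6],"delta_rot":[0,0,0]}
    - {"slide":[0,0,6],"delta_rot":[0,0,0]}
    - {"slide":[-0.2,-0.2,4],"delta_rot":[0,0,0]}
    - {"slide":[-0.2,-0.2,4],"delta_rot":[0,0,0]}
    - {"slide":[0,0,0],"delta_rot":[0,0,0]}

```text
clock: 10.77
eef_pos: [562.6, -169.7, 224.4]
orientation: [[-0.868, 0.496, -0.002], [0.496, 0.868, 0.001], [0.002, -0.0, -1.0]]
force: [-0.5, 0.6, -3.9]
finger_gap: 0.289
```

servo_tool:
  rows:
    - {"slide":[-0.2,-0.2,4],"delta_rot":[0,0,0]}
    - {"slide":[-0.2,-0.2,4],"delta_rot":[0,0,0]}
    - {"slide":[-0.3,-0.3,4],"delta_rot":[0,0,0]}
    - {"slide":[-0.3,-0.3,4],"delta_rot":[0,0,0]}
    - {"slide":[0,0,0],"delta_rot":[0,0,0]}

```text
clock: 11.18
eef_pos: [563.3, -170.0, 208.9]
orientation: [[-0.869, 0.496, -0.001], [0.496, 0.869, 0.002], [0.002, 0.002, -1.0]]
force: [-0.7, 5.2, -3.0]
finger_gap: 0.295
```

servo_tool:
  rows:
    - {"slide":[-0.3,-0.3,4],"delta_rot":[0,0,0]}
    - {"slide":[-0.3,-0.3,4],"delta_rot":[0,0,0]}
    - {"slide":[-0.3,-0.3,4],"delta_rot":[0,0,0]}
    - {"slide":[-0.3,-0.3,4],"delta_rot":[0,0,0]}
    - {"slide":[0,0,0],"delta_rot":[0,0,0]}

```text
clock: 11.6
eef_pos: [563.5, -171.7, 192.8]
orientation: [[-0.868, 0.496, -0.001], [0.496, 0.868, 0.002], [0.002, 0.001, -1.0]]
force: [-1.4, 5.1, -2.8]
finger_gap: 0.292
```

servo_tool:
  rows:
    - {"slide":[-0.2,-0.2,4],"delta_rot":[0,0,0]}
    - {"slide":[-0.2,-0.2,4],"delta_rot":[0,0,0]}
    - {"slide":[0,0,4],"delta_rot":[0,0,0]}
    - {"slide":[0,0,0],"delta_rot":[0,0,0]}

```text
clock: 11.93
eef_pos: [563.5, -172.3, 180.8]
orientation: [[-0.868, 0.496, -0.002], [0.496, 0.868, 0.002], [0.003, 0.001, -1.0]]
force: [-1.7, 4.3, -2.3]
finger_gap: 0.295
```

servo_tool:
  rows:
    - {"slide":[0,0,4],"delta_rot":[0,0,0]}
    - {"slide":[0,0,4],"delta_rot":[0,0,0]}
    - {"slide":[0,0,4],"delta_rot":[0,0,0]}
    - {"slide":[0,0,0],"delta_rot":[0,0,0]}

```text
clock: 12.27
eef_pos: [563.3, -172.4, 168.4]
orientation: [[-0.868, 0.496, -0.002], [0.496, 0.868, 0.002], [0.003, 0.0, -1.0]]
force: [-2.8, 4.1, -4.7]
finger_gap: 0.29
```

servo_tool:
  rows:
    - {"slide":[0,0,4],"delta_rot":[0,0,0]}
    - {"slide":[0,0,4],"delta_rot":[0,0,0]}
    - {"slide":[0,0,3],"delta_rot":[0,0,0]}
    - {"slide":[0,0,0],"delta_rot":[0,0,0]}

```text
clock: 12.6
eef_pos: [563.4, -172.6, 157.7]
orientation: [[-0.868, 0.496, -0.002], [0.496, 0.868, 0.001], [0.002, 0.0, -1.0]]
force: [-2.6, 2.8, -5.0]
finger_gap: 0.296
```

```bash
python3 snap.py w7
```

```text
12.6 [ 563.4 -172.6  157.7] [-2.6  2.8 -5. ] 0.29595685119723225
```

View pics/w7.png

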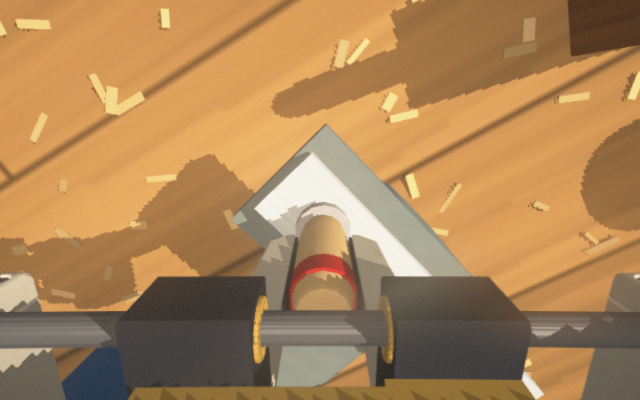

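servo_tool:
  rows:
    - {"slide":[0,0,-4],"delta_rot":[0,0,0]}
    - {"slide":[0,0,-8],"delta_rot":[0,0,0]}
    - {"slide":[0,0,-10],"delta_rot":[0,0,0]}
    - {"slide":[0,0,-14],"delta_rot":[0,0,0]}
    - {"slide":[0,0,-16],"delta_rot":[0,0,0]}
    - {"slide":[0,0,-18],"delta_rot":[0,0,0]}
    - {"slide":[0,0,-18],"delta_rot":[0,0,0]}
    - {"slide":[0,0,-16],"delta_rot":[0,0,0]}
    - {"slide":[0,0,-12],"delta_rot":[0,0,0]}
    - {"slide":[0,0,-6],"delta_rot":[0,0,0]}
    - {"slide":[0,0,0],"delta_rot":[0,0,0]}
    - {"slide":[0,0,0],"delta_rot":[0,0,0]}

```text
clock: 13.65
eef_pos: [564.3, -173.7, 280.9]
orientation: [[-0.868, 0.496, 0.001], [0.496, 0.868, -0.001], [-0.001, -0.0, -1.0]]
force: [-0.4, -0.3, -3.3]
finger_gap: 0.291
```

```bash
python3 snap.py w8; python3 - <<'E'
from h import *
d=np.load("w8.npz");crop(d["color"],260,100,380,220,5,"pics/w8c.png")
E
```

```text
13.65 [ 564.3 -173.7  280.9] [-0.4 -0.3 -3.3] 0.2913661414206777
```

View pics/w8c.png

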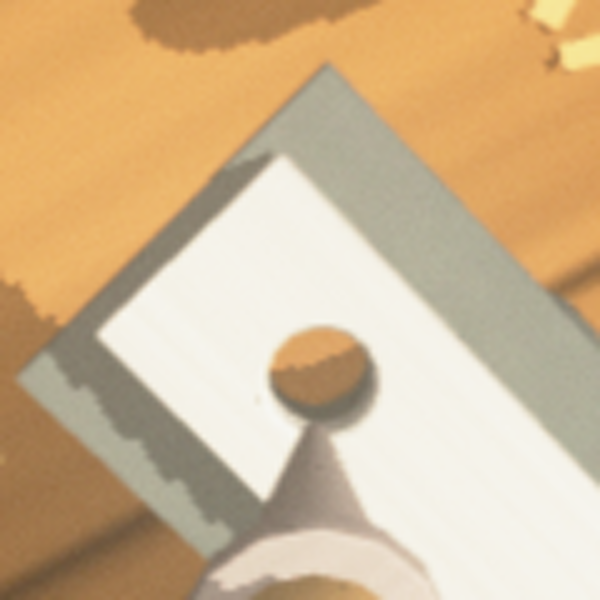

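```bash
python3 - <<'E'
from h import *
d=np.load("w8.npz");T=d["T"];s=bot.observe()
h=at_z(d,T,[(324.6,176)],122.5)[0]
A=at_z(d,T,[(325.4,112.6)],110)[0];B=at_z(d,T,[(263.6,176)],110)[0];C=at_z(d,T,[(380,169)],110)[0]
e=A-B;a=np.arctan2(e[1],e[0])-np.pi/2;ex=np.array([np.cos(a),np.sin(a),0]);ey=np.array([-ex[1],ex[0],0])
print(h.round(1),np.linalg.norm(e),np.degrees(a),(A+42*ex-45*ey).round(1))
tip=at_z(d,T,[(323.5,187)],154.5)[0];print(tip.round(1),(s["orientation"].T@(tip-s["eef_pos"])).round(1))
plan([600,140,285],Rdown(130),13)
plan([563.1,203.5,280],Rdown(75.2),7,p0=[600,140,285],R0=Rdown(120))
E
```

```text
[ 562.4 -169.5  122.5] 89.86022535055481 15.146440163205984 [ 562.5 -171.2  110. ]
[ 564.1 -171.8  154.5] [  0.5   1.6 125.4]
[{"slide": [9.6, 22.3, -0.4], "delta_rot": [-0.0, -0.0001, 0.0272]}, {"slide": [10.2, 22.0, -0.4], "delta_rot": [-0.0, -0.0001, 0.0272]}, {"slide": [10.8, 21.8, -0.4], "delta_rot": [-0.0, -0.0001, 0.0272]}, {"slide": [11.3, 21.5, -0.4], "delta_rot": [-0.0, -0.0001, 0.0272]}, {"slide": [11.9, 21.1, -0.4], "delta_rot": [-0.0, -0.0001, 0.0272]}, {"slide": [12.5, 20.8, -0.4], "delta_rot": [-0.0, -0.0001, 0.0272]}, {"slide": [13.1, 20.5, -0.4], "delta_rot": [-0.0, -0.0001, 0.0272]}, {"slide": [13.6, 20.1, -0.4], "delta_rot": [-0.0, -0.0001, 0.0272]}, {"slide": [14.1, 19.7, -0.4], "delta_rot": [-0.0, -0.0001, 0.0272]}, {"slide": [14.7, 19.3, -0.4], "delta_rot": [-0.0, -0.0001, 0.0272]}, {"slide": [15.2, 18.9, -0.4], "delta_rot": [-0.0, -0.0001, 0.0272]}, {"slide": [15.7, 18.5, -0.4], "delta_rot": [-0.0, -0.0001, 0.0272]}, {"slide": [16.2, 18.1, -0.4], "delta_rot": [-0.0, -0.0001, 0.0272]}]
[{"slide": [10.5, -0.0, 0.7], "delta_rot": [0.0, 0.0, 0.1117]}, {"slide": [10.4, -1.2, 0.7], "delta_rot": [0.0, 0.0, 0.1117]}, {"slide": [10.2, -2.4, 0.7], "delta_rot": [0.0, 0.0, 0.1117]}, {"slide": [9.9, -3.5, 0.7], "delta_rot": [0.0, 0.0, 0.1117]}, {"slide": [9.4, -4.6, 0.7], "delta_rot": [0.0, 0.0, 0.1117]}, {"slide": [8.9, -5.6, 0.7], "delta_rot": [0.0, 0.0, 0.1117]}, {"slide": [8.2, -6.5, 0.7], "delta_rot": [0.0, 0.0, 0.1117]}]
```

```bash
python3 - <<'E'
from h import *
plan([600,140,283],Rdown(75.2),13)
plan([563.1,203.5,282],Rdown(75.2),4,p0=[600,140,283],R0=Rdown(75.2))
E
```

```text
[{"slide": [9.6, 22.3, -0.2], "delta_rot": [-0.0001, -0.0, 0.1008]}, {"slide": [11.8, 21.2, -0.2], "delta_rot": [-0.0001, -0.0, 0.1008]}, {"slide": [13.8, 19.9, -0.2], "delta_rot": [-0.0001, -0.0, 0.1008]}, {"slide": [15.8, 18.5, -0.2], "delta_rot": [-0.0001, -0.0, 0.1008]}, {"slide": [17.5, 16.8, -0.2], "delta_rot": [-0.0001, -0.0, 0.1008]}, {"slide": [19.1, 14.9, -0.2], "delta_rot": [-0.0001, -0.0, 0.1008]}, {"slide": [20.5, 12.9, -0.2], "delta_rot": [-0.0001, -0.0, 0.1008]}, {"slide": [21.7, 10.8, -0.2], "delta_rot": [-0.0001, -0.0, 0.1008]}, {"slide": [22.7, 8.5, -0.2], "delta_rot": [-0.0001, -0.0, 0.1008]}, {"slide": [23.5, 6.2, -0.2], "delta_rot": [-0.0001, -0.0, 0.1008]}, {"slide": [24.0, 3.8, -0.2], "delta_rot": [-0.0001, -0.0, 0.1008]}, {"slide": [24.2, 1.4, -0.2], "delta_rot": [-0.0001, -0.0, 0.1008]}, {"slide": [24.2, -1.1, -0.2], "delta_rot": [-0.0001, -0.0, 0.1008]}]
[{"slide": [13.0, -13.0, 0.2], "delta_rot": [0.0, 0.0, 0.0]}, {"slide": [13.0, -13.0, 0.2], "delta_rot": [0.0, 0.0, 0.0]}, {"slide": [13.0, -13.0, 0.2], "delta_rot": [0.0, 0.0, 0.0]}, {"slide": [13.0, -13.0, 0.2], "delta_rot": [0.0, 0.0, 0.0]}]
```

servo_tool:
  rows:
    - {"slide":[9.6,22.3,-0.2],"delta_rot":[0,0,0.1008]}
    - {"slide":[11.8,21.2,-0.2],"delta_rot":[0,0,0.1008]}
    - {"slide":[13.8,19.9,-0.2],"delta_rot":[0,0,0.1008]}
    - {"slide":[15.8,18.5,-0.2],"delta_rot":[0,0,0.1008]}
    - {"slide":[17.5,16.8,-0.2],"delta_rot":[0,0,0.1008]}
    - {"slide":[19.1,14.9,-0.2],"delta_rot":[0,0,0.1008]}
    - {"slide":[20.5,12.9,-0.2],"delta_rot":[0,0,0.1008]}
    - {"slide":[21.7,10.8,-0.2],"delta_rot":[0,0,0.1008]}
    - {"slide":[22.7,8.5,-0.2],"delta_rot":[0,0,0.1008]}
    - {"slide":[23.5,6.2,-0.2],"delta_rot":[0,0,0.1008]}
    - {"slide":[24,3.8,-0.2],"delta_rot":[0,0,0.1008]}
    - {"slide":[24.2,1.4,-0.2],"delta_rot":[0,0,0.1008]}
    - {"slide":[24.2,-1.1,-0.2],"delta_rot":[0,0,0.1008]}
    - {"slide":[13,-13,0.2],"delta_rot":[0,0,0]}
    - {"slide":[13,-13,0.2],"delta_rot":[0,0,0]}
    - {"slide":[13,-13,0.2],"delta_rot":[0,0,0]}
    - {"slide":[13,-13,0.2],"delta_rot":[0,0,0]}
    - {"slide":[0,0,0],"delta_rot":[0,0,0]}
    - {"slide":[0,0,0],"delta_rot":[0,0,0]}
    - {"slide":[0,0,0],"delta_rot":[0,0,0]}

```text
clock: 15.37
eef_pos: [562.9, 203.0, 281.5]
orientation: [[0.256, 0.967, -0.001], [0.967, -0.256, -0.001], [-0.001, -0.001, -1.0]]
force: [0.7, 0.1, -3.1]
finger_gap: 0.294
```

```bash
python3 snap.py w9; python3 - <<'E'
from h import *
d=np.load("w9.npz");crop(d["color"],280,140,370,240,7,"pics/w9c.png")
E
```

```text
15.3667 [562.9 203.  281.5] [ 0.7  0.1 -3.1] 0.2939830952901539
```

View pics/w9c.png

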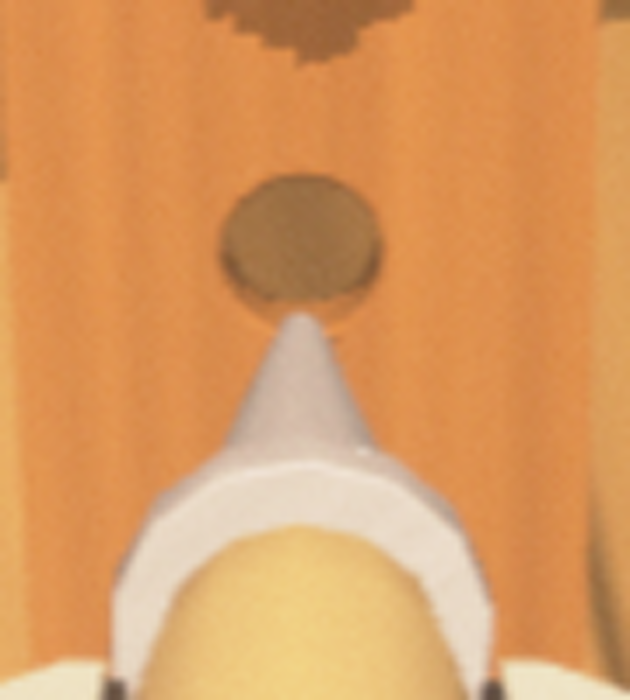

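```bash
python3 - <<'E'
from h import *
d=np.load("w9.npz");T=d["T"];s=bot.observe()
tip=at_z(d,T,[(323,186.3)],155.3)[0];h=at_z(d,T,[(323,175.9)],115)[0]
print(tip.round(1),h.round(1),(s["orientation"].T@(h-tip)).round(1),s["eef_pos"])
E
```

```text
[563.9 205.7 155.3] [563.9 205.9 115. ] [ 0.2  0.  40.3] [563.13105811 202.74329886 281.69346066]
```

servo_tool:
  rows:
    - {"slide":[0.5,0,8],"delta_rot":[0,0,0]}
    - {"slide":[0,0,12],"delta_rot":[0,0,0]}
    - {"slide":[0,0,12],"delta_rot":[0,0,0]}
    - {"slide":[0,0,12],"delta_rot":[0,0,0]}
    - {"slide":[0,0,12],"delta_rot":[0,0,0]}
    - {"slide":[0,0,12],"delta_rot":[0,0,0]}
    - {"slide":[0,0,12],"delta_rot":[0,0,0]}
    - {"slide":[0,0,8],"delta_rot":[0,0,0]}
    - {"slide":[0,0,0],"delta_rot":[0,0,0]}

```text
clock: 16.17
eef_pos: [561.8, 203.6, 191.5]
orientation: [[0.256, 0.967, -0.004], [0.967, -0.256, -0.001], [-0.002, -0.004, -1.0]]
force: [-0.2, 0.0, -4.2]
finger_gap: 0.292
```

servo_tool:
  rows:
    - {"slide":[0,0,8],"delta_rot":[0,0,0]}
    - {"slide":[0,0,8],"delta_rot":[0,0,0]}
    - {"slide":[0,0,8],"delta_rot":[0,0,0]}
    - {"slide":[0,0,8],"delta_rot":[0,0,0]}
    - {"slide":[0,0,6],"delta_rot":[0,0,0]}
    - {"slide":[0,0,4],"delta_rot":[0,0,0]}
    - {"slide":[0,0,2],"delta_rot":[0,0,0]}
    - {"slide":[0,0,0],"delta_rot":[0,0,0]}
    - {"slide":[0,0,0],"delta_rot":[0,0,0]}

```text
clock: 16.92
eef_pos: [563.4, 204.0, 150.7]
orientation: [[0.256, 0.967, 0.0], [0.967, -0.256, 0.0], [0.0, 0.0, -1.0]]
force: [0.7, -0.0, -3.2]
finger_gap: 0.294
```

servo_tool:
  rows:
    - {"slide":[0,0,2],"delta_rot":[0,0,0]}
    - {"slide":[0,0,2],"delta_rot":[0,0,0]}
    - {"slide":[0,0,0.5],"delta_rot":[0,0,0]}
    - {"slide":[0,0,0],"delta_rot":[0,0,0]}

```text
clock: 17.25
eef_pos: [563.3, 204.0, 146.1]
orientation: [[0.256, 0.967, 0.0], [0.967, -0.256, 0.0], [0.0, 0.0, -1.0]]
force: [-0.1, 0.3, -4.1]
finger_gap: 0.293
```

servo_tool:
  rows:
    - {"slide":[0,0,1],"delta_rot":[0,0,0]}
    - {"slide":[0,0,1],"delta_rot":[0,0,0]}
    - {"slide":[0,0,0],"delta_rot":[0,0,0]}

```text
clock: 17.5
eef_pos: [563.4, 204.1, 146.0]
orientation: [[0.256, 0.967, 0.001], [0.967, -0.256, 0.0], [0.0, 0.001, -1.0]]
force: [-7.0, -1.2, 10.2]
finger_gap: 0.295
```

servo_tool:
  rows:
    - {"slide":[0,0,0],"delta_rot":[0,0,0]}
    - {"slide":[0,0,0],"delta_rot":[0,0,0]}
    - {"slide":[0,0,0],"delta_rot":[0,0,0]}
    - {"slide":[0,0,0],"delta_rot":[0,0,0]}
    - {"slide":[0,0,0],"delta_rot":[0,0,0]}
    - {"slide":[0,0,0],"delta_rot":[0,0,0]}
  claw: -0.2

```text
clock: 18.0
eef_pos: [563.2, 203.9, 143.9]
orientation: [[0.256, 0.967, -0.0], [0.967, -0.256, -0.0], [-0.0, -0.0, -1.0]]
force: [-0.6, 0.3, 0.1]
finger_gap: 0.594
```

servo_tool:
  rows:
    - {"slide":[0,0,-5],"delta_rot":[0,0,0]}
    - {"slide":[0,0,-12],"delta_rot":[0,0,0]}
    - {"slide":[0,0,-20],"delta_rot":[0,0,0]}
    - {"slide":[0,0,-20],"delta_rot":[0,0,0]}
    - {"slide":[0,0,-15],"delta_rot":[0,0,0]}
    - {"slide":[0,0,-3],"delta_rot":[0,0,0]}
    - {"slide":[0,0,0],"delta_rot":[0,0,0]}

```text
clock: 18.58
eef_pos: [564.4, 204.2, 221.6]
orientation: [[0.256, 0.967, 0.004], [0.967, -0.256, 0.001], [0.002, 0.004, -1.0]]
force: [-0.0, -0.0, -0.6]
finger_gap: 0.596
```

```bash
python3 snap.py w10
```

```text
18.5833 [564.4 204.2 221.6] [-0.  -0.  -0.6] 0.5957023244292996
```

View pics/w10.png

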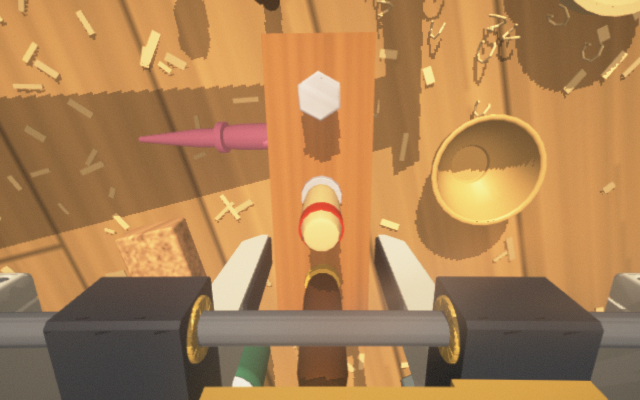

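servo_tool:
  rows:
    - {"slide":[15,-0.4,-1],"delta_rot":[0,0,0]}
    - {"slide":[25,-0.7,0],"delta_rot":[0,0,0]}
    - {"slide":[25,-0.6,0],"delta_rot":[0,0,0]}
    - {"slide":[15,-0.2,2],"delta_rot":[0,0,0]}
    - {"slide":[0,0,15],"delta_rot":[0,0,0]}
    - {"slide":[0,0,20],"delta_rot":[0,0,0]}
    - {"slide":[0,0,20],"delta_rot":[0,0,0]}
    - {"slide":[0,0,14],"delta_rot":[0,0,0]}
    - {"slide":[0,0,6],"delta_rot":[0,0,0]}
    - {"slide":[0,0,0],"delta_rot":[0,0,0]}
    - {"slide":[0,0,0],"delta_rot":[0,0,0]}

```text
clock: 19.55
eef_pos: [581.8, 281.6, 143.0]
orientation: [[0.256, 0.967, -0.0], [0.967, -0.256, -0.0], [-0.0, -0.0, -1.0]]
force: [-0.3, 0.6, -0.5]
finger_gap: 0.601
```

```bash
python3 snap.py w11
```

```text
19.55 [581.8 281.6 143. ] [-0.3  0.6 -0.5] 0.6005458066580048
```

View pics/w11.png

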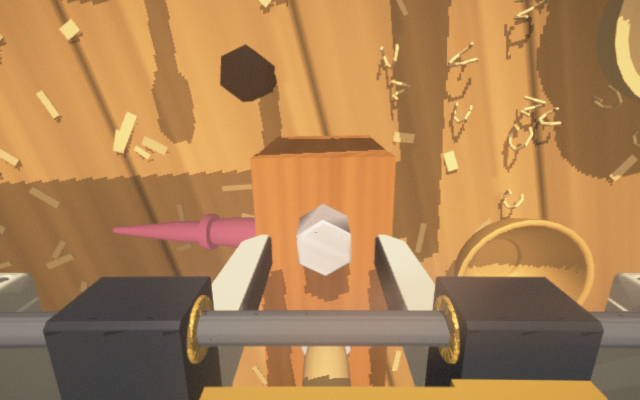

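```bash
python3 - <<'E'
from h import *
d=np.load("w11.npz");T=d["T"];s=bot.observe()
p=at_z(d,T,[(324,247)],145)[0];print(p.round(1),(s["orientation"].T@(p-s["eef_pos"])).round(1), project(d,T,s["eef_pos"]))
crop(d["color"],270,190,380,290,6,"pics/w11c.png")
E
```

```text
[583.5 284.7 145. ] [ 3.1  0.3 -1. ] [[323.4126408  251.40345538]]
```

View pics/w11c.png

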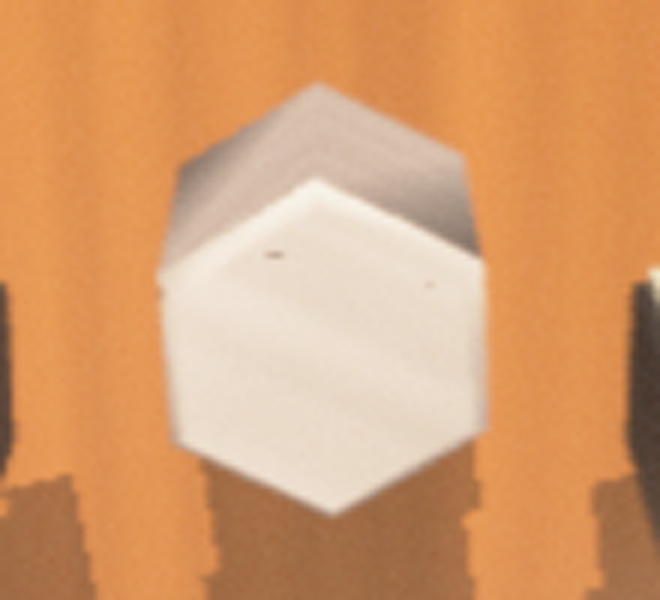

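servo_tool:
  rows:
    - {"slide":[1.5,0.2,6],"delta_rot":[0,0,0]}
    - {"slide":[0,0,7],"delta_rot":[0,0,0]}
    - {"slide":[0,0,6],"delta_rot":[0,0,0]}
    - {"slide":[0,0,3],"delta_rot":[0,0,0]}
    - {"slide":[0,0,1],"delta_rot":[0,0,0]}
    - {"slide":[0,0,0],"delta_rot":[0,0,0]}
    - {"slide":[0,0,0],"delta_rot":[0,0,0]}

```text
clock: 20.18
eef_pos: [582.5, 283.2, 120.1]
orientation: [[0.256, 0.967, 0.0], [0.967, -0.256, -0.0], [-0.0, 0.0, -1.0]]
force: [-0.1, 0.3, 0.1]
finger_gap: 0.596
```

servo_tool:
  rows:
    - {"slide":[0,0,0],"delta_rot":[0,0,0]}
    - {"slide":[0,0,0],"delta_rot":[0,0,0]}
    - {"slide":[0,0,0],"delta_rot":[0,0,0]}
    - {"slide":[0,0,0],"delta_rot":[0,0,0]}
    - {"slide":[0,0,0],"delta_rot":[0,0,0]}
    - {"slide":[0,0,0],"delta_rot":[0,0,0]}
    - {"slide":[0,0,0],"delta_rot":[0,0,0]}
  claw: 1
  squeeze: 50

```text
clock: 20.77
eef_pos: [582.6, 283.2, 120.3]
orientation: [[0.256, 0.967, 0.0], [0.967, -0.256, 0.0], [0.0, 0.0, -1.0]]
force: [0.3, -0.2, 1.4]
finger_gap: 0.334
```

servo_tool:
  rows:
    - {"slide":[0,0,0],"delta_rot":[0,0,0]}
    - {"slide":[0,0,0],"delta_rot":[0,0,0]}
    - {"slide":[0,0,-6],"delta_rot":[0,0,0]}
    - {"slide":[0,0,-14],"delta_rot":[0,0,0]}
    - {"slide":[0,0,-22],"delta_rot":[0,0,0]}
    - {"slide":[0,0,-26],"delta_rot":[0,0,0]}
    - {"slide":[0,0,-28],"delta_rot":[0,0,0]}
    - {"slide":[0,0,-28],"delta_rot":[0,0,0]}
    - {"slide":[0,0,-26],"delta_rot":[0,0,0]}
    - {"slide":[0,0,-22],"delta_rot":[0,0,0]}
    - {"slide":[0,0,-12],"delta_rot":[0,0,0]}
    - {"slide":[0,0,-6],"delta_rot":[0,0,0]}
    - {"slide":[0,0,0],"delta_rot":[0,0,0]}

```text
clock: 21.85
eef_pos: [582.9, 283.3, 311.7]
orientation: [[0.256, 0.967, 0.002], [0.967, -0.256, 0.001], [0.001, 0.002, -1.0]]
force: [0.9, 0.5, -2.5]
finger_gap: 0.333
```

```bash
python3 snap.py w12; python3 - <<'E'
from h import *
plan([563.7,-172.8,300],Rdown(150),18)
E
```

```text
21.85 [582.9 283.3 311.7] [ 0.9  0.5 -2.5] 0.33271095507527143
[{"slide": [-24.8, 5.5, 0.5], "delta_rot": [-0.0, -0.0, -0.0726]}, {"slide": [-25.1, 3.7, 0.5], "delta_rot": [-0.0, -0.0, -0.0726]}, {"slide": [-25.3, 1.8, 0.5], "delta_rot": [-0.0, -0.0, -0.0726]}, {"slide": [-25.4, -0.0, 0.5], "delta_rot": [-0.0, -0.0, -0.0726]}, {"slide": [-25.3, -1.8, 0.5], "delta_rot": [-0.0, -0.0, -0.0726]}, {"slide": [-25.1, -3.7, 0.5], "delta_rot": [-0.0, -0.0, -0.0726]}, {"slide": [-24.8, -5.5, 0.5], "delta_rot": [-0.0, -0.0, -0.0726]}, {"slide": [-24.3, -7.3, 0.5], "delta_rot": [-0.0, -0.0, -0.0726]}, {"slide": [-23.7, -9.0, 0.5], "delta_rot": [-0.0, -0.0, -0.0726]}, {"slide": [-23.0, -10.7, 0.5], "delta_rot": [-0.0, -0.0, -0.0726]}, {"slide": [-22.1, -12.3, 0.5], "delta_rot": [-0.0, -0.0, -0.0726]}, {"slide": [-21.2, -13.9, 0.5], "delta_rot": [-0.0, -0.0, -0.0726]}, {"slide": [-20.1, -15.4, 0.5], "delta_rot": [-0.0, -0.0, -0.0726]}, {"slide": [-19.0, -16.8, 0.5], "delta_rot": [-0.0, -0.0, -0.0726]}, {"slide": [-17.7, -18.2, 0.5], "delta_rot": [-0.0, -0.0, -0.0726]}, {"slide": [-16.3, -19.4, 0.5], "delta_rot": [-0.0, -0.0, -0.0726]}, {"slide": [-14.9, -20.5, 0.5], "delta_rot": [-0.0, -0.0, -0.0726]}, {"slide": [-13.3, -21.6, 0.5], "delta_rot": [-0.0, -0.0, -0.0726]}]
```

View pics/w12.png

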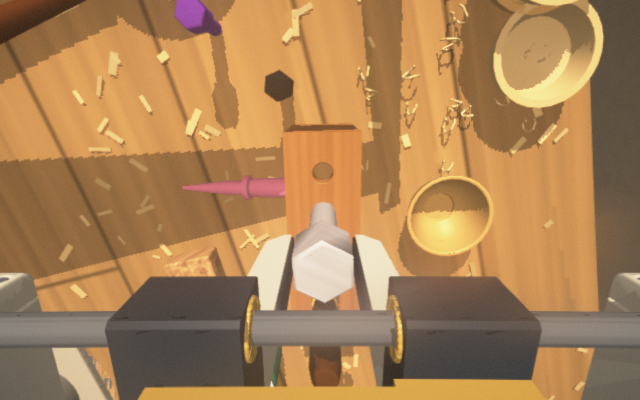

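servo_tool:
  rows:
    - {"slide":[-24.8,5.5,-1.5],"delta_rot":[0,0,-0.0726]}
    - {"slide":[-25.1,3.7,-1.5],"delta_rot":[0,0,-0.0726]}
    - {"slide":[-25.3,1.8,-1.5],"delta_rot":[0,0,-0.0726]}
    - {"slide":[-25.4,0,-1.5],"delta_rot":[0,0,-0.0726]}
    - {"slide":[-25.3,-1.8,0],"delta_rot":[0,0,-0.0726]}
    - {"slide":[-25.1,-3.7,0],"delta_rot":[0,0,-0.0726]}
    - {"slide":[-24.8,-5.5,0],"delta_rot":[0,0,-0.0726]}
    - {"slide":[-24.3,-7.3,0],"delta_rot":[0,0,-0.0726]}
    - {"slide":[-23.7,-9,4],"delta_rot":[0,0,-0.0726]}
    - {"slide":[-23,-10.7,7],"delta_rot":[0,0,-0.0726]}
    - {"slide":[-22.1,-12.3,7],"delta_rot":[0,0,-0.0726]}
    - {"slide":[-21.2,-13.9,7],"delta_rot":[0,0,-0.0726]}
    - {"slide":[-20.1,-15.4,7],"delta_rot":[0,0,-0.0726]}
    - {"slide":[-19,-16.8,7],"delta_rot":[0,0,-0.0726]}
    - {"slide":[-17.7,-18.2,7],"delta_rot":[0,0,-0.0726]}
    - {"slide":[-16.3,-19.4,7],"delta_rot":[0,0,-0.0726]}
    - {"slide":[-14.9,-20.5,7],"delta_rot":[0,0,-0.0726]}
    - {"slide":[-13.3,-21.6,4],"delta_rot":[0,0,-0.0726]}
    - {"slide":[0,0,0],"delta_rot":[0,0,0]}
    - {"slide":[0,0,0],"delta_rot":[0,0,0]}

```text
clock: 23.57
eef_pos: [562.2, -173.7, 249.1]
orientation: [[-0.865, 0.502, -0.004], [0.502, 0.865, 0.002], [0.005, -0.001, -1.0]]
force: [0.7, 0.9, -3.2]
finger_gap: 0.333
```

servo_tool:
  rows:
    - {"slide":[0,0,15],"delta_rot":[0,0,0]}
    - {"slide":[0,0,15],"delta_rot":[0,0,0]}
    - {"slide":[0,0,5],"delta_rot":[0,0,0]}
    - {"slide":[0,0,0],"delta_rot":[0,0,0]}
    - {"slide":[0,0,0],"delta_rot":[0,0,0]}

```text
clock: 23.98
eef_pos: [563.4, -172.1, 216.7]
orientation: [[-0.867, 0.499, -0.001], [0.499, 0.867, 0.001], [0.001, -0.0, -1.0]]
force: [0.1, -0.3, -2.8]
finger_gap: 0.337
```

```bash
python3 snap.py w13; python3 - <<'E'
from h import *
d=np.load("w13.npz");crop(d["color"],260,100,400,310,3,"pics/w13c.png")
E
```

```text
23.9833 [ 563.4 -172.1  216.7] [ 0.1 -0.3 -2.8] 0.3368441632345355
```

View pics/w13c.png

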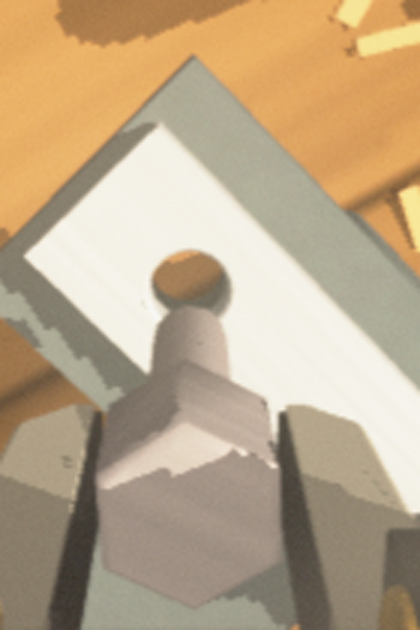

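```bash
python3 - <<'E'
from h import *
d=np.load("w13.npz");T=d["T"];eef=np.array([563.4,-172.1,216.7]);R=Rdown(150)
h=at_z(d,T,[(324,195.7)],122.5)[0];print("hole",h.round(1))
th=np.linspace(0,2*np.pi,73)
for ox in [-1,0,1,2,3,4]:
    out=[]
    for r,dz in((9,216.7-155),(6,216.7-151.5)):
        P=np.array([eef+R@np.array([ox+r*np.cos(t),0.5+r*np.sin(t),dz]) for t in th]);q=project(d,T,P);out+= [q[:,1].min().round(1),q[:,0].min().round(1),q[:,0].max().round(1)]
    print(ox,out)
P=np.array([h+11*np.array([np.cos(t),np.sin(t),0]) for t in th]);q=project(d,T,P);print("hole proj",q.min(0),q.max(0),"want 310.3..337.7, top 182.3")
print((R.T@(h-eef)).round(1))
E
```

```text
hole [ 562.  -169.1  122.5]
-1 [np.float64(201.5), np.float64(309.8), np.float64(334.7), np.float64(204.0), np.float64(314.1), np.float64(330.5)]
0 [np.float64(200.2), np.float64(309.8), np.float64(334.7), np.float64(202.7), np.float64(314.0), np.float64(330.5)]
1 [np.float64(198.9), np.float64(309.7), np.float64(334.8), np.float64(201.4), np.float64(314.0), np.float64(330.5)]
2 [np.float64(197.5), np.float64(309.7), np.float64(334.8), np.float64(200.1), np.float64(314.0), np.float64(330.5)]
3 [np.float64(196.2), np.float64(309.7), np.float64(334.8), np.float64(198.8), np.float64(314.0), np.float64(330.5)]
4 [np.float64(194.8), np.float64(309.7), np.float64(334.8), np.float64(197.4), np.float64(314.0), np.float64(330.5)]
hole proj [310.44387809 182.55049302] [337.55507731 208.54822238] want 310.3..337.7, top 182.3
[ 2.7  1.9 94.2]
```

servo_tool:
  rows:
    - {"slide":[1.2,0,6],"delta_rot":[0,0,0]}
    - {"slide":[1,0,10],"delta_rot":[0,0,0]}
    - {"slide":[0,0,6],"delta_rot":[0,0,0]}
    - {"slide":[0,0,1],"delta_rot":[0,0,0]}
    - {"slide":[0,0,0],"delta_rot":[0,0,0]}
    - {"slide":[0,0,0],"delta_rot":[0,0,0]}

```text
clock: 24.53
eef_pos: [561.7, -171.9, 193.9]
orientation: [[-0.866, 0.499, -0.0], [0.499, 0.866, 0.0], [0.0, -0.0, -1.0]]
force: [0.2, 0.8, -3.7]
finger_gap: 0.338
```

```bash
python3 snap.py w14; python3 - <<'E'
from h import *
d=np.load("w14.npz");crop(d["color"],280,150,370,250,6,"pics/w14c.png")
E
```

```text
24.5333 [ 561.7 -171.9  193.9] [ 0.2  0.8 -3.7] 0.338197321664989
```

View pics/w14c.png

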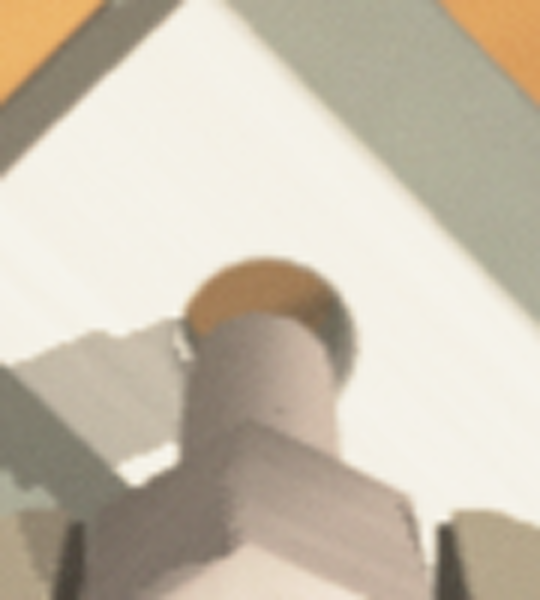

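servo_tool:
  rows:
    - {"slide":[0,0,4],"delta_rot":[0,0,0]}
    - {"slide":[0.2,0,5],"delta_rot":[0,0,0]}
    - {"slide":[0,0,5],"delta_rot":[0,0,0]}
    - {"slide":[0,0,4],"delta_rot":[0,0,0]}
    - {"slide":[0,0,0],"delta_rot":[0,0,0]}

```text
clock: 25.0
eef_pos: [560.8, -171.5, 174.4]
orientation: [[-0.866, 0.499, -0.002], [0.499, 0.866, 0.001], [0.002, -0.0, -1.0]]
force: [-0.2, -0.5, -3.2]
finger_gap: 0.335
```

servo_tool:
  rows:
    - {"slide":[0,0,3],"delta_rot":[0,0,0]}
    - {"slide":[0,0,3],"delta_rot":[0,0,0]}
    - {"slide":[0,0,3],"delta_rot":[0,0,0]}
    - {"slide":[0,0,0],"delta_rot":[0,0,0]}

```text
clock: 25.33
eef_pos: [561.3, -171.6, 166.2]
orientation: [[-0.866, 0.499, -0.001], [0.499, 0.866, 0.0], [0.001, -0.0, -1.0]]
force: [-0.8, 0.9, -3.3]
finger_gap: 0.334
```

servo_tool:
  rows:
    - {"slide":[0,0,5],"delta_rot":[0,0,0]}
    - {"slide":[0,0,6],"delta_rot":[0,0,0]}
    - {"slide":[0,0,6],"delta_rot":[0,0,0]}
    - {"slide":[0,0,6],"delta_rot":[0,0,0]}
    - {"slide":[0,0,6],"delta_rot":[0,0,0]}
    - {"slide":[0,0,3],"delta_rot":[0,0,0]}
    - {"slide":[0,0,0],"delta_rot":[0,0,0]}
    - {"slide":[0,0,0],"delta_rot":[0,0,0]}

```text
clock: 26.0
eef_pos: [561.5, -171.8, 134.7]
orientation: [[-0.866, 0.499, -0.001], [0.499, 0.866, 0.0], [0.001, -0.0, -1.0]]
force: [0.1, 0.1, -3.4]
finger_gap: 0.337
```

servo_tool:
  rows:
    - {"slide":[0,0,3],"delta_rot":[0,0,0]}
    - {"slide":[0,0,2],"delta_rot":[0,0,0]}
    - {"slide":[0,0,1],"delta_rot":[0,0,0]}
    - {"slide":[0,0,0],"delta_rot":[0,0,0]}

```text
clock: 26.33
eef_pos: [561.5, -171.7, 128.8]
orientation: [[-0.866, 0.499, -0.0], [0.499, 0.866, 0.0], [0.0, -0.0, -1.0]]
force: [-0.3, -0.2, -2.8]
finger_gap: 0.335
```

servo_tool:
  rows:
    - {"slide":[0,0,1],"delta_rot":[0,0,0]}
    - {"slide":[0,0,0.7],"delta_rot":[0,0,0]}
    - {"slide":[0,0,0],"delta_rot":[0,0,0]}

```text
clock: 26.58
eef_pos: [561.8, -171.8, 127.7]
orientation: [[-0.866, 0.499, 0.0], [0.499, 0.866, -0.0], [-0.0, 0.0, -1.0]]
force: [-0.9, -0.8, 0.5]
finger_gap: 0.334
```

servo_tool:
  rows:
    - {"slide":[0,0,0.8],"delta_rot":[0,0,0]}
    - {"slide":[0,0,0],"delta_rot":[0,0,0]}

```text
clock: 26.75
eef_pos: [561.8, -171.9, 127.7]
orientation: [[-0.866, 0.499, 0.001], [0.499, 0.866, -0.0], [-0.001, 0.0, -1.0]]
force: [-5.3, 1.5, 5.6]
finger_gap: 0.331
```

servo_tool:
  rows:
    - {"slide":[0,0,0],"delta_rot":[0,0,0]}
    - {"slide":[0,0,0],"delta_rot":[0,0,0]}
    - {"slide":[0,0,0],"delta_rot":[0,0,0]}
    - {"slide":[0,0,0],"delta_rot":[0,0,0]}
    - {"slide":[0,0,0],"delta_rot":[0,0,0]}
    - {"slide":[0,0,0],"delta_rot":[0,0,0]}
  claw: -0.2

```text
clock: 27.25
eef_pos: [561.6, -171.8, 126.4]
orientation: [[-0.866, 0.499, -0.0], [0.499, 0.866, 0.0], [0.0, 0.0, -1.0]]
force: [0.8, 0.4, 0.8]
finger_gap: 0.596
```

servo_tool:
  rows:
    - {"slide":[0,0,-5],"delta_rot":[0,0,0]}
    - {"slide":[0,0,-12],"delta_rot":[0,0,0]}
    - {"slide":[0,0,-20],"delta_rot":[0,0,0]}
    - {"slide":[0,0,-20],"delta_rot":[0,0,0]}
    - {"slide":[0,0,-20],"delta_rot":[0,0,0]}
    - {"slide":[0,0,-10],"delta_rot":[0,0,0]}
    - {"slide":[0,0,0],"delta_rot":[0,0,0]}

```text
clock: 27.83
eef_pos: [563.5, -172.5, 217.9]
orientation: [[-0.866, 0.499, 0.006], [0.499, 0.866, -0.002], [-0.006, 0.001, -1.0]]
force: [0.6, -0.8, 0.4]
finger_gap: 0.599
```

```bash
python3 snap.py w15; python3 - <<'E'
from h import *
d=np.load("w15.npz");T=d["T"];r=d["range_z"]
crop(d["color"],250,110,450,310,3,"pics/w15c.png")
for n,k in (("scene",(180,120,400,290)),("top",(240,120,440,270))):
    c=bot.read_camera(n);crop(c["color"],*k,3,f"pics/{n}15.png")
E
```

```text
27.8333 [ 563.5 -172.5  217.9] [ 0.6 -0.8  0.4] 0.5989845776689552
```

View pics/w15c.png

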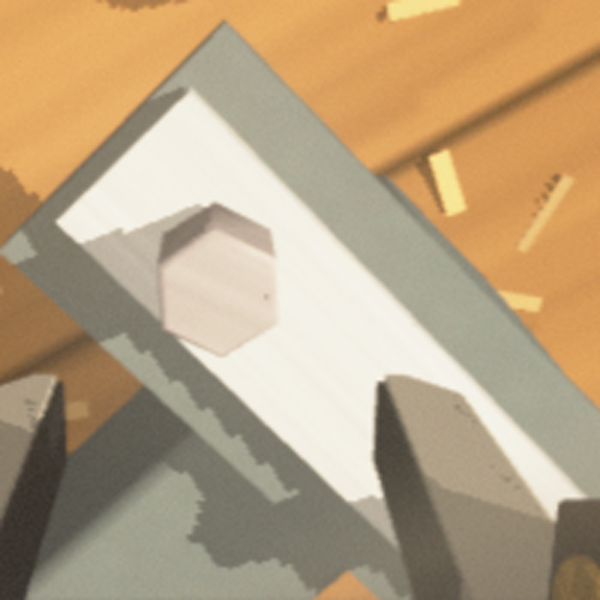

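View pics/scene15.png

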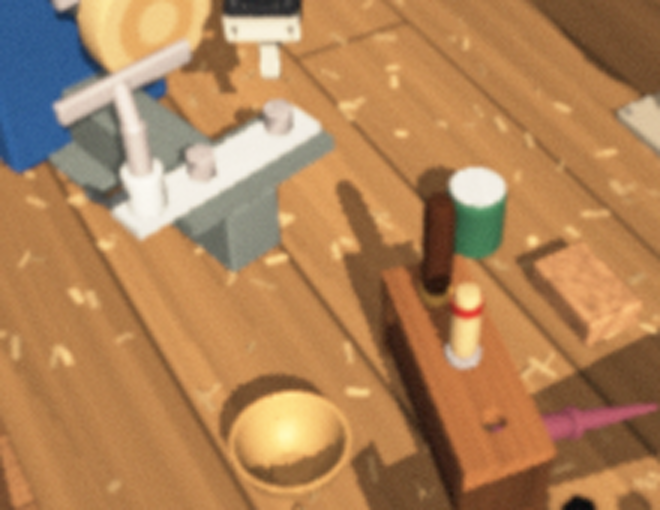

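```bash
python3 - <<'E'
from h import *
d=np.load("w15.npz");T=d["T"];r=d["range_z"]
def med(x0,x1,y0,y1):
    px=[(x,y) for x in range(x0,x1) for y in range(y0,y1)];P=at_depth(d,T,px,[r[y,x] for x,y in px]);return np.median(P,0).round(1),P[:,2].std().round(2)
print("bolt top",med(316,332,200,218));print("arm",med(350,360,205,215)); print("arm2",med(300,306,160,170))
P=at_depth(d,T,[(305,196),(341,196),(322,228),(322,192)],[r[196,309],r[196,339],r[225,322],r[194,322]]);print(P.round(1))
E
```

```text
bolt top (array([ 563.2, -170.7,  152.8]), np.float64(0.61))
arm (array([ 585.9, -154.1,  122.8]), np.float64(0.66))
arm2 (array([ 532.1, -171.8,  122.7]), np.float64(0.66))
[[ 548.3 -177.6  152.5]
 [ 561.7 -155.2  151.2]
 [ 575.8 -179.3  153.1]
 [ 552.  -165.5  151.9]]
```

View pics/top15.png

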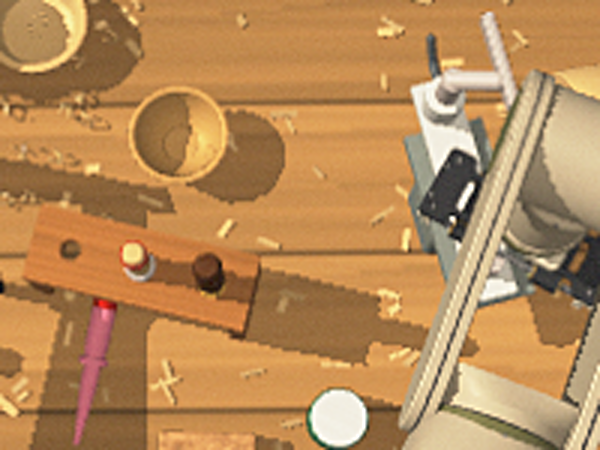

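```bash
python3 -c "
from bench import bot
s=bot.observe();print(s['clock'],s['force'],s['joint_velocities'].round(2));print(bot.sign_off())"
```

```text
27.9833 [-0.89059998  0.09853242 -0.2044063 ] [-0.05  0.76  1.13 -0.05 -0.04 -0.09]
the job is handed in; nothing more can be done
None
```

The job is done and handed in at about 28 s of the 72 s allowed; I got no verdict back.

- **Lining up:** I took the drift from the middle rack hole and worked its taper down through arm and seat until its full-width shank was in both holes. With the drift out, I measured the arm's hole about 1.6 mm off the bed hole, which left enough play for the 18 mm bolt.
- **Drift:** It hangs upright again in the middle hole of the rack. Its collar met the board before I let go, and both later pictures show it standing.
- **Bolt:** It is through arm and seat. I measured its head top at 152.8 mm and the arm's top at 122.7 mm, so the 30 mm head is fully home.
- **Forces:** The readings after each move never passed about 12 N in total. The gripper was clear of everything at the end, with the force reading about zero.

**Disagreements:** The top and wrist cameras differed by about 3 mm, so I placed the drift and the bolt by sighting each against its hole in the wrist picture.

**Pink look-alike:** The first pictures show it standing on the bench. It had toppled in a picture taken before the arm's first move, and now lies with its end against the rack. The robot never touched it.

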